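Make up two board kits at the electronics bench

TASK

Make up two kits from the stock on the bench: the three-pocket tray gets the small relay board, the heat sink and the capacitor; the two-pocket tray gets the long power board and the transformer. Boards lie flat, parts up, in the large pockets, and the other parts stand upright on the floor of the small pockets, one to a pocket. The relay board lies on top of the power board: lift it off first without shifting the board beneath, and leave the solder spool where it stands.

Things in the scene. Friction and masses are not known exactly. Their poses are not given: they have to be found in the camera images.
- tray_three: Blue kit tray with grey floor, fixed, 138 (x) x 148 (y) mm; rim and dividers 12 high, 4 thick; floor 3 thick. Origin: centre of underside. Board pocket 130 x 84 mm inside, centred at x 0, y -28; beyond a divider at y = 16, two small pockets, each 63 (x) x 52 (y) mm, centred at x = -34 and +34, y = 44. Three pockets in all; either small one may take either part.
- tray_two: Blue kit tray with grey floor, fixed, 138 (x) x 148 (y) mm; rim and dividers 12 high, 4 thick; floor 3 thick. Origin: centre of underside. Board pocket 130 x 84 mm inside, centred at x 0, y -28; beyond a divider at y = 16, one small pocket, 130 x 52 mm, centred at x 0, y 44. Two pockets in all.
- relay_board: Small green circuit board, 62 (x) x 56 (y) x 3 mm; in its middle a black relay box, 28 (x) x 20 (y), 26 mm tall above the board: pick it up by this, across its 20 mm. Low green terminal strip on the +x edge. Origin: centre of the underside, z up. About 70 g. Starts flat on the bare end of the power board, overhanging its edge.
- power_board: Long green circuit board, 110 (x) x 64 (y) x 3 mm; a grey block, 30 (x) x 26 (y), 26 mm tall above the board, centred at x = -30, y = 0: pick it up by this, across its 26 mm. Green terminal strip, 10 mm tall, on the -x edge; bare +x half. Origin: centre of the underside, z up. About 130 g. Starts flat on the bench, beneath the relay board.
- heat_sink: Finned bare aluminium block, 40 (x) x 26 (y) x 40 mm tall, vertical fins whose tips are on the +y and -y sides; grip it across y (26 mm). Origin: centre of its underside. About 70 g, standing on the bench.
- capacitor: Upright black can, 30 mm diameter, 45 mm tall, with an aluminium top disc. Origin: centre of its underside. About 45 g, standing on the bench.
- transformer: Small transformer standing on the bench: dark steel core, 42 (x) x 18 (y), 42 mm tall; copper winding between white flanges, standing out to 34 mm across y, 28 mm along x, from 6 to 36 mm height; grip across the winding along y (34 mm) or the core along x (42 mm). Origin: centre of the underside. About 160 g.
- spool: Full solder spool standing on end, bright wire between green flanges, 50 mm diameter, 48 mm tall. Origin: centre of its underside. It belongs to no kit and must stay where it is.
There are look-alikes about, which are no part of the job. What is shaped like the capacitor but red is not meant.

How it is judged:
By the outcome, as a careful person would: the job done as asked, in the order asked, and still so for the second after the job is handed in, with the robot touching nothing.
It also fails if it takes over 131 s, if anything falls off the work surface, if the arm or the gripper's body presses on something with over 40 N, if the wrist force passes 120 N, or if a joint passes its speed limit or range.

ROBOT

A 6-joint arm with a two-finger parallel gripper is mounted at the origin on the work surface. World frame = base frame: x ahead of the robot, y to its left, z up, the work surface at z = 0. Lengths are in mm, angles in rad, forces in N, time in s.
With the tool pointing down it reaches from about 350 to 975 mm from the base axis. Payload 7.1 kg.
Tool frame: the origin (TCP) lies between the finger pads; the fingertips stand 8 mm ahead of it and the grasp point (between the pads) lies 11 mm behind it; x points along the fingers, y is the direction in which the jaws open and shut, and the axes are right-handed (so a half turn about x gives the same grasp; the last joint's range is limited). The gripper opens to 88 mm and grips with 3 to 60 N. Pads are 20 mm wide; open, the fingers measure 115 mm over their backs; the gripper's body (75 mm by 178 mm) begins 61 mm behind the grasp point.
Start: joints at [-1.313, 0.423, 1.63, -0, 1.089, -0.019], TCP at [170.818, -601.187, 230.675] pointing down, gripper open.
Joint ranges: [-3, 3], [-0.9, 2.11], [0.09, 2.58], [-1.31, 4.45], [0.11, 2.69], [-2.54, 2.54]. Speed limits (rad/s): [2.39, 2.39, 3.01, 3.14, 3.14, 3.14].

INTERFACE

Orientations are given as a rotation vector (axis times angle).
In Python, from workcell import ctrl gives the robot as it stands.
- The arm moves only by the tool apply_moves, never from a script. Its argument "increments" is a list of rows, each an object with "gripper": the opening in per cent of the stroke, from 0 (shut) to 100 (fully open); "delta_pos": the shift along the tool's x, y, z in cm, a list of three; "dr": the turn, a rotation vector about the tool's x, y, z in rad, a list of three. In form: [{"gripper": gripper, "delta_pos": [dx, dy, dz], "dr": [ax, ay, az]}, ...]. A call has exactly 5 rows; each row shifts and turns the commanded pose from where the row before left it, along the tool's axes as they then stand; what a row does not reach is not made up. A row lasts 1/12 s, in which the tool goes at most 41.7 mm and 7.16 degrees, less where a joint would pass 70% of its speed; a pose out of reach is approached as far as the arm can. A call with a gripper value outside its range is refused whole. The fingers move at their own pace and stop on an object; the grip force is fixed at half the most. Time passes only in rows, so rows that do not move let the fingers close, or fill a call up. It gives the time, the measured TCP pose, the force and the opening at its end, in the units of the state.
- ctrl.get_obs(): the state, without advancing time (a new reading comes with each control period).
- ctrl.get_image(name): name is "scene" or "side" or "wrist"; returns a dict with "img" (480x640x3 uint8, red, green, blue), "range_z" (480x640 float32, mm along the optical axis (not along the pixel's ray), 0 where there is no reading), "mtx" (3x3 intrinsics, pixels), "rvec" (rotation vector, rad) and "tvec" (3), from world to camera coordinates, as OpenCV has them. Camera axes: x right, y down, z forward; pixel columns grow to the right and rows downward; lengths in mm; the calibration is good to about 2 mm. A picture is of the moment at which its call begins.
- ctrl.close_job(): hands the job in, once; it reports no verdict.
The state is a dict: "t": time; "qpos": joint angles; "qvel": joint speeds; "joint_torque": joint torques, N m; "ee_pos": TCP position; "orientation": TCP orientation; "ft_force": force on the tool from outside, world axes, zero at the start; "moment": the same for the moment, N m; "width": finger opening in mm.
Only numpy, scipy, OpenCV 4.12 (cv2) and the standard library are available. Lean on these libraries where they do the work, as an engineer would, in place of code of your own. Each camera call takes 0.05 s, during which the arm holds its last target. There are 200 camera calls.

## Working session

There is one attempt and no reset: what is moved stays moved. The work goes in short steps, Python scripts to look and compute and a tool call to move; the robot and the scene stay as the last step left them, time stands still between calls to the robot, and variables do not carry over. Pictures are saved under pics/ and viewed, about 12 in all and at most 16, crops included, and the job is handed in when it is done.

Besides the shell and the picture viewer there is one more tool, called after ">>>" as name([rows], argument=value, ...), one row to a line, values as JSON. apply_moves: Moves the arm, as the interface text tells. Its arguments: {"type":"object","properties":{"increments":{"type":"array","items":{"type":"object","properties":{"gripper":{"type":"number"},"delta_pos":{"type":"array","items":{"type":"number"}},"dr":{"type":"array","items":{"type":"number"}}}}}},"required":["increments"]}

```bash
ls; mkdir -p pics
cat > h.py <<'E'
import numpy as np,cv2,pickle
from workcell import ctrl
def snap(n,f):
    d=ctrl.get_image(n); pickle.dump(d,open(f'pics/{f}.pkl','wb')); cv2.imwrite(f'pics/{f}.png',d['img'][:,:,::-1]); return d
def load(f): return pickle.load(open(f'pics/{f}.pkl','rb'))
def world(d):
    R=cv2.Rodrigues(np.array(d['rvec'],float))[0];t=np.array(d['tvec'],float).ravel();K=np.array(d['mtx'])
    v,u=np.mgrid[:480,:640];z=d['range_z'].astype(float)
    p=np.stack([(u-K[0,2])/K[0,0]*z,(v-K[1,2])/K[1,1]*z,z],-1)
    w=(p-t)@R; w[z==0]=np.nan; return w
E
python3 - <<'E'
from h import *
a=snap('scene','s0');b=snap('side','d0')
for d in(a,b):
    R=cv2.Rodrigues(np.array(d['rvec'],float))[0];print(-R.T@np.array(d['tvec']).ravel(),R[2],d['mtx'])
o=ctrl.get_obs();print(o)
E
```

```text
pics
[1295.26355754  438.82563177  764.81437169] [-0.62513564 -0.40977231 -0.66429819] [[561.50464053   0.         312.68878645]
 [  0.         561.50464053 236.16653603]
 [  0.           0.           1.        ]]
[490.3241548  760.35299758 590.59888646] [ 0.14533975 -0.80040973 -0.58156738] [[546.23663247   0.         326.11789245]
 [  0.         546.23663247 239.39706615]
 [  0.           0.           1.        ]]
{'t': 0.1, 'qpos': array([-1.31301387e+00,  4.23750292e-01,  1.63060695e+00, -5.60230733e-06,
        1.08862137e+00, -1.90095616e-02]), 'qvel': array([ 0.00058748, -0.00131631, -0.00094632,  0.00051358, -0.00042599,
        0.00058916]), 'joint_torque': array([-5.43528331e-04, -5.45617890e+01, -2.74324054e+01,  6.45559095e-02,
        1.87566160e-02, -3.04104935e-05]), 'ee_pos': array([ 170.68535399, -600.72514967,  229.99085916]), 'orientation': array([ 2.07364451,  0.2902981 , -2.07400046]), 'ft_force': array([-0.18204133, -0.77689127,  0.30116552]), 'moment': array([-0.00100469,  0.03387473, -0.01150486]), 'width': 87.79116401816243}
```

View pics/s0.png

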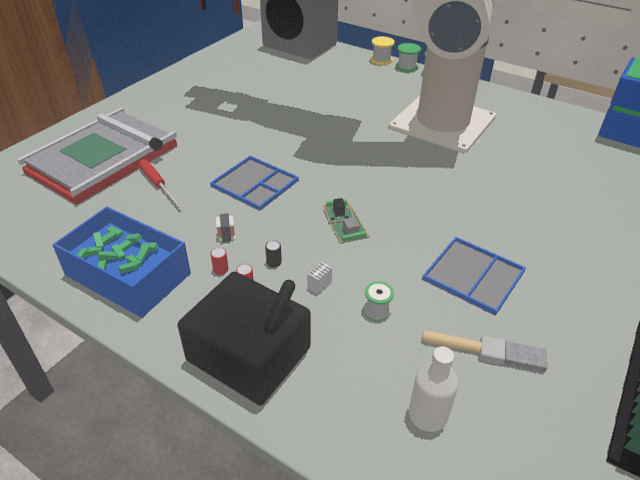

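View pics/d0.png

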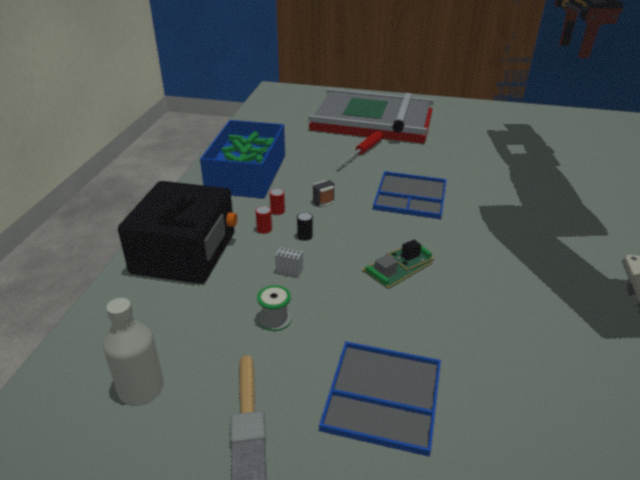

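Scene image: tray_three is at (255,182), tray_two at (475,272), and the relay board on the power board at (345,218). The black capacitor is at (273,252), with red look-alikes at (219,260) and (245,273). The heat sink is at (320,277), the transformer at (225,227) and the spool at (378,298). The side view agrees. Other possible mix-ups are the green board in the case (93,150) and the far spools (383,48) and (409,55). I'll fuse both depth views into a top-down map.

```bash
cat > top.py <<'E'
from h import *
# top-down fused map, 1px = 1mm ; x in [350,850], y in [-350,300]
def topmap(fs,x0=350,x1=850,y0=-350,y1=300,s=1.0):
    P=[];C=[]
    for f in fs:
        d=load(f);w=world(d)
        # upsample x3 for density
        W=cv2.resize(w,None,fx=3,fy=3,interpolation=cv2.INTER_NEAREST) if False else w
        P.append(W.reshape(-1,3));C.append(d['img'].reshape(-1,3))
    return np.concatenate(P),np.concatenate(C)
E
python3 - <<'E'
from top import *
from scipy import ndimage as ni
for f in('s0','d0'):
    w=world(load(f)); 
    x,y,z=w[...,0],w[...,1],w[...,2]
    m=(x>330)&(x<900)&(y>-450)&(y<350)
    t=m&(abs(z)<6); print(f,'table z',np.nanmedian(z[t]), 'noise',np.nanstd(z[t]))
    l,n=ni.label(m&(z>8)&(z<70))
    for i in range(1,n+1):
        k=l==i
        if k.sum()<25: continue
        p=w[k]; v,u=np.argwhere(k).mean(0); top=np.percentile(p[:,2],97); q=p[p[:,2]>top-6]
        (c,sz,a)=cv2.minAreaRect(q[:,:2].astype(np.float32))
        print(f,i,k.sum(),'uv',int(u),int(v),'top%.1f'%top,'c',np.round(c,1),np.round(sz,1),round(a,1),'mean',np.round(q[:,:2].mean(0),1))
# ortho colour from scene & side at z=0 for viewing
def ortho(f,z=0):
    d=load(f);X,Y=np.meshgrid(np.arange(850,350,-1.),np.arange(300,-350,-1.),indexing='ij')
    p=np.stack([X,Y,0*X+z],-1).reshape(-1,3)
    u=cv2.projectPoints(p,np.array(d['rvec'],float),np.array(d['tvec'],float),np.array(d['mtx']),None)[0].reshape(*X.shape,2).astype(np.float32)
    return cv2.remap(d['img'],u,None,cv2.INTER_LINEAR)
a=ortho('s0',12)[...,::-1]; b=ortho('d0',12)[...,::-1]
cv2.imwrite('pics/o_s.png',a);cv2.imwrite('pics/o_d.png',b)
# blue tray rims, mask in ortho
for n,o in(('s',a),('d',b)):
    h=cv2.cvtColor(o,cv2.COLOR_BGR2HSV); m=((h[...,0]>100)&(h[...,0]<125)&(h[...,1]>130)&(h[...,2]>60)).astype(np.uint8)
    for c in cv2.findContours(m,0,1)[0]:
        if cv2.contourArea(c)>8000:
            (cc,sz,an)=cv2.minAreaRect(c);bx=cv2.boxPoints((cc,sz,an))
            print(n,'tray xy',850-cc[1],300-cc[0],sz,an,[(850-q[1],300-q[0]) for q in np.round(bx,0)])
E
```

```text
s0 table z -1.0514687741852509 noise 1.8419599866561456
s0 5 28 uv 262 162 top12.0 c [ 429.6 -270.4] [ 6.9 42.3] 3.0 mean [ 429.7 -271.2]
s0 11 245 uv 272 185 top13.5 c [ 499.  -200.4] [ 64.1 139.6] 87.2 mean [ 490.1 -196.9]
s0 12 257 uv 159 183 top25.5 c [ 623.6 -429.4] [50.2 20.4] 66.5 mean [ 622.9 -430. ]
s0 13 34 uv 222 174 top12.9 c [ 524.3 -318.4] [ 8.5 44.1] 88.9 mean [ 523.3 -317.6]
s0 15 119 uv 231 191 top12.8 c [ 552.3 -262.9] [118.5  31.3] 86.7 mean [ 561.3 -258.2]
s0 17 211 uv 337 205 top32.4 c [485.4 -26.5] [30.5 20.8] 40.7 mean [485.8 -26.6]
s0 20 4167 uv 121 246 top67.5 c [ 847.  -274.7] [ 97.1 184.7] 2.0 mean [ 833.5 -299.3]
s0 22 391 uv 224 226 top42.5 c [ 672.4 -182.6] [44.4 32.2] 40.1 mean [ 673.7 -181.5]
s0 23 312 uv 351 227 top29.0 c [522.8  24.9] [33.6 27.3] 50.7 mean [524.4  25.7]
s0 27 86 uv 469 244 top13.4 c [430.3 250.1] [19.  78.1] 7.3 mean [432.2 247.6]
s0 29 334 uv 272 252 top46.0 c [682.2 -53.9] [31.  28.5] 37.5 mean [683.4 -53.2]
s0 30 324 uv 456 282 top12.8 c [510.5 280.2] [145.7 118.6] 86.8 mean [544.4 265.8]
s0 33 1188 uv 166 276 top68.0 c [ 846.5 -1
[... 2370 characters left out ...]
3896484375 (104.99998474121094, 188.99996948242188) 90.0 [(np.float32(850.0), np.float32(-160.0)), (np.float32(850.0), np.float32(-349.0)), (np.float32(745.0), np.float32(-349.0)), (np.float32(745.0), np.float32(-160.0))]
d tray xy 495.439208984375 -235.65472412109375 (161.04026794433594, 135.91717529296875) 3.0127875804901123 [(np.float32(432.0), np.float32(-152.0)), (np.float32(568.0), np.float32(-159.0)), (np.float32(559.0), np.float32(-320.0)), (np.float32(423.0), np.float32(-312.0))]
d tray xy 819.0 -249.5 (62.0, 199.0) 90.0 [(np.float32(850.0), np.float32(-150.0)), (np.float32(850.0), np.float32(-349.0)), (np.float32(788.0), np.float32(-349.0)), (np.float32(788.0), np.float32(-150.0))]
```

View pics/o_s.png

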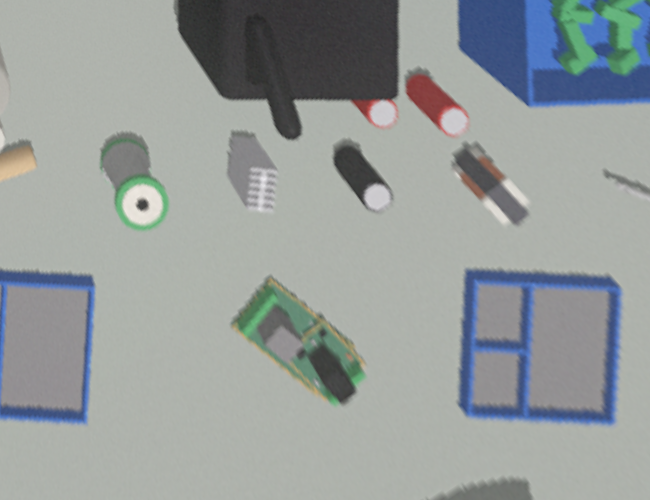

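The ortho view shows both trays with small pockets toward +y. The terminal end of the power board is at (258,308) and the relay box is at (330,370). The two cameras disagree by about 4 mm in x, so I'll average them and refine with the wrist camera.

```bash
cat >> h.py <<'E'
from scipy.spatial.transform import Rotation as Rn
def plan(x,y,z,jaw=None,o=None):
    """translation in present tool axes (cm), then turn about tool x (rad) to bring jaw dir to angle jaw deg (mod 180)"""
    o=o or ctrl.get_obs();R=Rn.from_rotvec(o['orientation']).as_matrix();p=np.array(o['ee_pos'])
    d=R.T@(np.array([x,y,z])-p)/10
    ya=np.degrees(np.arctan2(R[1,1],R[0,1]))
    print('p',np.round(p,1),'jaw',round(ya,1),'xaxis',np.round(R[:,0],3),'zaxis',np.round(R[:,2],3),'q1,q6',np.round(o['qpos'][[0,5]],2))
    print('  tool d cm',np.round(d,2),'norm',round(np.linalg.norm(d),1))
    if jaw is not None:
        t=(jaw-ya+90)%180-90; print('  turn: dr_x=%.3f (world %.1f deg), other way %.3f'%(-np.radians(t),t,-np.radians(t-180*np.sign(t))))
E
python3 - <<'E'
from h import *
for f in('s0','d0'):
    d=load(f);w=world(d);x,y,z=w[...,0],w[...,1],w[...,2]
    m=(x>720)&(x<900)&(y>-20)&(y<160)&(z>50); p=w[m]; print(f,'toolbox min x',np.percentile(p[:,0],1),'y',np.percentile(p[:,1],[1,99]),'z',np.percentile(p[:,2],99))
    for n,c,r,zl,zh in(('trafo',(671,-182),32,38.5,46),('trafo all',(671,-182),32,15,46),('sink',(683,52),30,37,44),('cap',(680,-53),24,42,48),('relay',(483,-27),20,27,36),('pblk',(522,25),20,24,33),('spool',(676,172),32,44,52)):
        k=(np.hypot(x-c[0],y-c[1])<r)&(z>zl)&(z<zh);q=w[k][:,:2].astype(np.float32)
        c2,s,a=cv2.minAreaRect(q); 
        if s[0]<s[1]: a+=90
        print(f,n,k.sum(),np.round(c2,1),np.round(sorted(s),1),'long axis',round(a,1),'z',round(float(np.median(z[k])),1))
plan(483,-27,230,-48)
plan(497,-150,260,-48)
E
```

```text
s0 toolbox min x 814.1553777934308 y [-18.10732473 121.0441461 ] z 156.04518311379988
s0 trafo 146 [ 672.4 -181.1] [31.3 44.5] long axis 30.3 z 40.7
s0 trafo all 348 [ 673.1 -181.5] [33.6 47.1] long axis 43.2 z 37.5
s0 sink 162 [685.1  52.2] [27.3 42.3] long axis 171.1 z 38.9
s0 cap 120 [682.3 -53.8] [28. 29.] long axis 172.7 z 44.1
s0 relay 92 [485.4 -26.5] [20.8 30.5] long axis 40.7 z 30.3
s0 pblk 139 [523.   24.9] [27.4 33. ] long axis 53.4 z 27.1
s0 spool 514 [677.8 172. ] [49.3 50.8] long axis 32.2 z 47.2
d0 toolbox min x 800.7188166057888 y [-17.28786742 122.12236712] z 155.4907149311897
d0 trafo 140 [ 668.8 -180.9] [36.2 43.6] long axis 46.4 z 40.8
d0 trafo all 374 [ 668.8 -180.8] [37.8 43.7] long axis 46.8 z 36.0
d0 sink 171 [681.5  53.2] [28.4 40.7] long axis 174.0 z 39.2
d0 cap 116 [678.4 -53.5] [27.1 28.5] long axis 37.0 z 44.6
d0 relay 140 [480.7 -27.3] [22.6 30.2] long axis 43.6 z 31.3
d0 pblk 205 [520.5  25.2] [28.7 31.2] long axis 51.0 z 28.1
d0 spool 656 [675.  172.1] [49.1 51.4] long axis 104.7 z 47.8
p [ 170.7 -600.7  230. ] jaw -74.1 xaxis [-0.     0.001 -1.   ] zaxis [-0.962 -0.273 -0.   ] q1,q6 [-1.31 -0.02]
  tool d cm [  0.06 -46.65 -45.72] norm 65.3
  turn: dr_x=-0.456 (world 26.1 deg), other way 2.685
p [ 170.7 -600.7  230. ] jaw -74.1 xaxis [-0.     0.001 -1.   ] zaxis [-0.962 -0.273 -0.   ] q1,q6 [-1.31 -0.02]
  tool d cm [ -2.95 -34.44 -43.71] norm 55.7
  turn: dr_x=-0.456 (world 26.1 deg), other way 2.685
```

>>> apply_moves([
  {"gripper":70,"delta_pos":[0,-2.33,-2.29],"dr":[0,0,0]},
  {"gripper":70,"delta_pos":[0,-2.33,-2.29],"dr":[0,0,0]},
  {"gripper":70,"delta_pos":[0,-2.33,-2.29],"dr":[0,0,0]},
  {"gripper":70,"delta_pos":[0,-2.33,-2.29],"dr":[0,0,0]},
  {"gripper":70,"delta_pos":[0,-2.33,-2.29],"dr":[0,0,0]},
])

```text
t: 0.52
ee_pos: [249.4, -456.2, 230.3]
orientation: [2.074, 0.289, -2.074]
ft_force: [0.4, 0.1, -0.3]
width: 61.8
```

>>> apply_moves([
  {"gripper":70,"delta_pos":[0,-2.33,-2.29],"dr":[0,0,0]},
  {"gripper":70,"delta_pos":[0,-2.33,-2.29],"dr":[0,0,0]},
  {"gripper":70,"delta_pos":[0,-2.33,-2.29],"dr":[0,0,0]},
  {"gripper":70,"delta_pos":[0,-2.33,-2.29],"dr":[0,0,0]},
  {"gripper":70,"delta_pos":[0,-2.33,-2.29],"dr":[0,0,0]},
])

```text
t: 0.93
ee_pos: [327.7, -312.9, 230.5]
orientation: [2.073, 0.289, -2.074]
ft_force: [0.3, -0.6, -0.8]
width: 61.3
```

Run:
```python
from h import *
snap('wrist','w1')
plan(483,-27,230,-48)
d=load('w1');R=cv2.Rodrigues(np.array(d['rvec'],float))[0];print(-R.T@np.array(d['tvec']).ravel(),R[2],R[0],d['mtx'][0])
```

```text
p [ 329.  -308.9  230.3] jaw -74.1 xaxis [-0.     0.003 -1.   ] zaxis [-0.962 -0.274 -0.001] q1,q6 [-0.78  0.51]
  tool d cm [  0.11 -22.89 -22.54] norm 32.1
  turn: dr_x=-0.455 (world 26.1 deg), other way 2.686
[ 397.87484665 -293.06414793  384.14845646] [-0.25704026 -0.07359646 -0.96359424] [ 2.74973951e-01 -9.61451673e-01  8.30862368e-05] [378.18677239   0.         321.47695135]
```

View pics/w1.png

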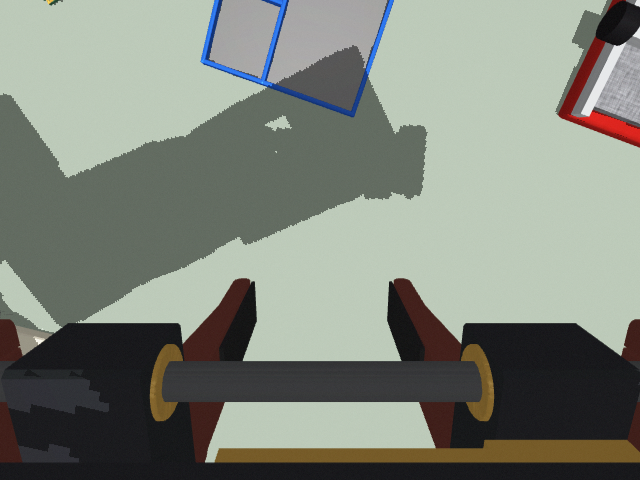

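The wrist view shows tray_three's corner at (205,62) and its divider at (265,80), with the small pockets on the +y side as expected. Next I go above the relay board.

>>> apply_moves([
  {"gripper":70,"delta_pos":[0,-2.29,-2.25],"dr":[0,0,0]},
  {"gripper":70,"delta_pos":[0,-2.29,-2.25],"dr":[0,0,0]},
  {"gripper":70,"delta_pos":[0,-2.29,-2.25],"dr":[0,0,0]},
  {"gripper":70,"delta_pos":[0,-2.29,-2.25],"dr":[0,0,0]},
  {"gripper":70,"delta_pos":[0,-2.29,-2.25],"dr":[0,0,0]},
])

```text
t: 1.4
ee_pos: [404.6, -172.1, 230.6]
orientation: [2.073, 0.289, -2.074]
ft_force: [1.4, 0.1, 0.4]
width: 61.2
```

>>> apply_moves([
  {"gripper":70,"delta_pos":[0,-2.29,-2.25],"dr":[0,0,0]},
  {"gripper":70,"delta_pos":[0,-2.29,-2.25],"dr":[0,0,0]},
  {"gripper":70,"delta_pos":[0,-2.29,-2.25],"dr":[0,0,0]},
  {"gripper":70,"delta_pos":[0,-2.29,-2.25],"dr":[0,0,0]},
  {"gripper":70,"delta_pos":[0,-2.29,-2.25],"dr":[0,0,0]},
])

```text
t: 1.82
ee_pos: [481.6, -31.1, 230.5]
orientation: [2.073, 0.289, -2.074]
ft_force: [0.7, -1.0, 0.9]
width: 61.5
```

>>> apply_moves([
  {"gripper":70,"delta_pos":[1.2,0,0],"dr":[-0.091,0,0]},
  {"gripper":70,"delta_pos":[1.2,0,0],"dr":[-0.091,0,0]},
  {"gripper":70,"delta_pos":[1.2,0,0],"dr":[-0.091,0,0]},
  {"gripper":70,"delta_pos":[1.2,0,0],"dr":[-0.091,0,0]},
  {"gripper":70,"delta_pos":[1.2,0,0],"dr":[-0.091,0,0]},
])

```text
t: 2.23
ee_pos: [481.1, -32.6, 169.9]
orientation: [1.791, 0.692, -1.792]
ft_force: [0.6, 0.1, 0.1]
width: 61.4
```

```bash
cat >> h.py <<'E'
def boxes(f,items):
    w=world(load(f));x,y,z=w[...,0],w[...,1],w[...,2];M=None
    for n,c,r,zl,zh in items:
        k=(np.hypot(x-c[0],y-c[1])<r)&(z>zl)&(z<zh)
        if k.sum()<20: print(n,'few');continue
        c2,s,a=cv2.minAreaRect(w[k][:,:2].astype(np.float32))
        if s[0]<s[1]: a+=90
        v,u=np.argwhere(k).mean(0)
        print(n,k.sum(),'c',np.round(c2,1),'mean',np.round(w[k].mean(0)[:2],1),np.round(sorted(s),1),'long',round(a%180,1),'z',round(float(np.median(z[k])),1),'uv',int(u),int(v))
E
python3 - <<'E'
from h import *
snap('wrist','w2')
boxes('w2',[('relay',(483,-27),24,26,36),('pblk',(522,25),24,24,33),('boards',(500,0),90,1.8,8),('trafo',(671,-182),32,38.5,46)])
plan(483,-27,16,-48)
E
```

```text
relay 892 c [483.4 -28.6] mean [484.  -28.2] [19.8 28.4] long 42.8 z 31.5 uv 319 226
pblk 1392 c [522.2  23.8] mean [522.4  23.9] [26.2 29.9] long 51.4 z 28.5 uv 302 143
boards 6831 c [507.9   2.6] mean [500.3  -4.8] [146.1 147.4] long 122.4 z 3.7 uv 312 186
trafo 847 c [ 662.8 -176.1] mean [ 664.  -178.3] [16.9 42.6] long 55.3 z 40.5 uv 630 187
p [479.7 -32.5 167.9] jaw -47.5 xaxis [-0.004  0.    -1.   ] zaxis [-0.737 -0.676  0.003] q1,q6 [-0.09  0.74]
  tool d cm [15.19 -0.14 -0.65] norm 15.2
  turn: dr_x=0.009 (world -0.5 deg), other way -3.133
```

View pics/w2.png

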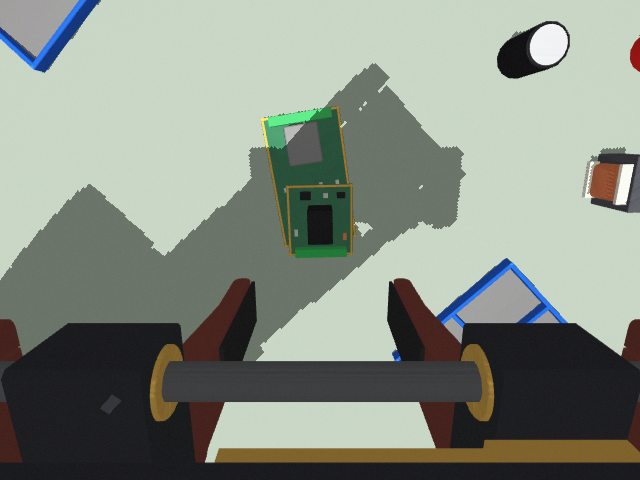

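The wrist view shows the relay box at (319,226) and the power block at (302,143). They are aligned with the jaws, and the terminal strips are where they should be. Grasping the relay board.

>>> apply_moves([
  {"gripper":51,"delta_pos":[2.0,0,-0.12],"dr":[0,0,0]},
  {"gripper":51,"delta_pos":[2.0,0,-0.12],"dr":[0,0,0]},
  {"gripper":51,"delta_pos":[2.0,0,-0.12],"dr":[0,0,0]},
  {"gripper":51,"delta_pos":[2.0,0,-0.12],"dr":[0,0,0]},
  {"gripper":51,"delta_pos":[2.0,0,-0.13],"dr":[0,0,0]},
])

```text
t: 2.7
ee_pos: [485.9, -28.7, 70.0]
orientation: [1.797, 0.686, -1.796]
ft_force: [-0.4, -0.0, -0.5]
width: 45.1
```

>>> apply_moves([
  {"gripper":51,"delta_pos":[2.0,0,0],"dr":[0,0,0]},
  {"gripper":51,"delta_pos":[1.5,0,0],"dr":[0,0,0]},
  {"gripper":51,"delta_pos":[1.0,0,0],"dr":[0,0,0]},
  {"gripper":51,"delta_pos":[0.5,0,0],"dr":[0,0,0]},
  {"gripper":51,"delta_pos":[0,0,0],"dr":[0,0,0]},
])

```text
t: 3.12
ee_pos: [485.4, -28.6, 20.0]
orientation: [1.794, 0.688, -1.797]
ft_force: [0.6, 0.1, 0.0]
width: 44.7
```

Run:
```python
from h import *
plan(483.7,-28.4,18,-47.2)
snap('wrist','w3');boxes('w3',[('relay',(483,-27),24,26,36),('pblk',(522,25),24,24,33)])
```

```text
p [485.4 -28.6  20. ] jaw -48.1 xaxis [-0.002  0.    -1.   ] zaxis [-0.745 -0.668  0.001] q1,q6 [-0.08  0.76]
  tool d cm [ 0.2  -0.13  0.11] norm 0.3
  turn: dr_x=-0.016 (world 0.9 deg), other way 3.125
relay 3323 c [479. -24.] mean [483.6 -26.4] [28.9 32.7] long 133.6 z 31.5 uv 314 319
pblk 5455 c [522.   23.8] mean [522.5  24. ] [26.2 30.1] long 51.0 z 28.5 uv 283 164
```

>>> apply_moves([
  {"gripper":51,"delta_pos":[0.1,-0.12,0.1],"dr":[-0.015,0,0]},
  {"gripper":40,"delta_pos":[0,0,0],"dr":[0,0,0]},
  {"gripper":30,"delta_pos":[0,0,0],"dr":[0,0,0]},
  {"gripper":15,"delta_pos":[0,0,0],"dr":[0,0,0]},
  {"gripper":10,"delta_pos":[0,0,0],"dr":[0,0,0]},
])

```text
t: 3.58
ee_pos: [484.6, -28.4, 20.1]
orientation: [1.786, 0.699, -1.785]
ft_force: [-1.1, 0.3, 0.6]
width: 21.6
```

>>> apply_moves([
  {"gripper":10,"delta_pos":[0,0,0],"dr":[0,0,0]},
  {"gripper":10,"delta_pos":[0,0,0],"dr":[0,0,0]},
  {"gripper":10,"delta_pos":[-0.1,0,0],"dr":[0,0,0]},
  {"gripper":10,"delta_pos":[-0.3,0,0],"dr":[0,0,0]},
  {"gripper":10,"delta_pos":[-0.6,0,0],"dr":[0,0,0]},
])

```text
t: 4.0
ee_pos: [483.7, -28.4, 29.4]
orientation: [1.784, 0.7, -1.787]
ft_force: [-0.1, 0.7, -0.7]
width: 20.4
```

>>> apply_moves([
  {"gripper":10,"delta_pos":[-1.5,0,0],"dr":[0,0,0]},
  {"gripper":10,"delta_pos":[-2.0,0,0],"dr":[0,0,0]},
  {"gripper":10,"delta_pos":[-2.0,0,0],"dr":[0,0,0]},
  {"gripper":10,"delta_pos":[-2.0,0,0],"dr":[0,0,0]},
  {"gripper":10,"delta_pos":[-2.0,0,0],"dr":[0,0,0]},
])

```text
t: 4.42
ee_pos: [484.0, -28.4, 125.9]
orientation: [1.785, 0.7, -1.785]
ft_force: [-0.3, -0.4, -0.7]
width: 19.9
```

Run:
```python
from h import *
snap('wrist','w4');boxes('w4',[('pblk',(522,25),24,24,33),('brd',(500,0),75,1.5,5)])
plan(440,-190,130,-3+90)
```

```text
pblk 1881 c [522.2  23.8] mean [522.4  23.9] [25.9 30. ] long 51.1 z 28.5 uv 302 152
brd 7405 c [509.9   7.4] mean [508.1   4.4] [106.5 130. ] long 149.7 z 2.6 uv 310 183
p [486.1 -28.5 129.2] jaw -47.2 xaxis [ 0.005 -0.    -1.   ] zaxis [-0.734 -0.679 -0.003] q1,q6 [-0.08  0.74]
  tool d cm [-0.1   8.72 14.35] norm 16.8
  turn: dr_x=0.799 (world -45.8 deg), other way -2.342
```

View pics/w4.png

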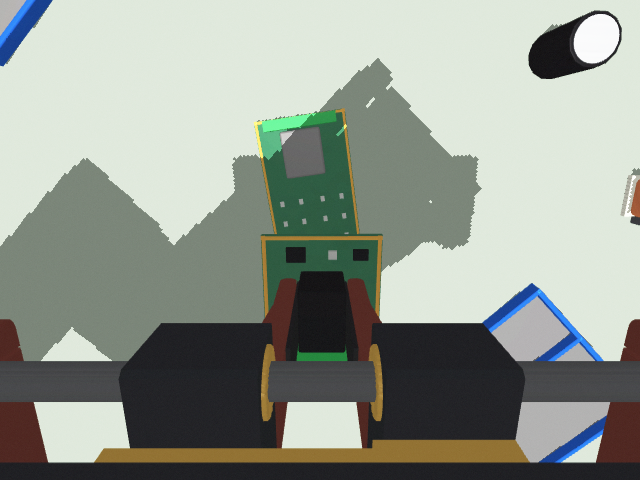

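The relay board is held level and the power board block is still at (522.2,23.8), so it hasn't shifted. Going over tray_three.

>>> apply_moves([
  {"gripper":10,"delta_pos":[-0.61,1.17,1.71],"dr":[0,0,0]},
  {"gripper":10,"delta_pos":[-0.61,1.17,1.71],"dr":[0,0,0]},
  {"gripper":10,"delta_pos":[-0.61,1.17,1.71],"dr":[0,0,0]},
  {"gripper":10,"delta_pos":[-0.61,1.17,1.71],"dr":[0,0,0]},
  {"gripper":10,"delta_pos":[-0.61,1.17,1.71],"dr":[0,0,0]},
])

```text
t: 4.88
ee_pos: [460.7, -130.2, 155.4]
orientation: [1.785, 0.7, -1.785]
ft_force: [-0.8, -0.0, -0.5]
width: 19.9
```

>>> apply_moves([
  {"gripper":10,"delta_pos":[-0.61,1.17,1.71],"dr":[0,0,0]},
  {"gripper":10,"delta_pos":[-0.61,1.17,1.71],"dr":[0,0,0]},
  {"gripper":10,"delta_pos":[-0.61,1.17,1.71],"dr":[0,0,0]},
  {"gripper":10,"delta_pos":[-0.61,1.17,1.71],"dr":[0,0,0]},
  {"gripper":10,"delta_pos":[-0.61,1.17,1.71],"dr":[0,0,0]},
])

```text
t: 5.3
ee_pos: [437.6, -231.3, 185.9]
orientation: [1.785, 0.7, -1.786]
ft_force: [0.6, -0.0, -0.3]
width: 20.0
```

>>> apply_moves([
  {"gripper":10,"delta_pos":[0,0,0],"dr":[0.1,0,0]},
  {"gripper":10,"delta_pos":[0,0,0],"dr":[0.1,0,0]},
  {"gripper":10,"delta_pos":[0,0,0],"dr":[0.1,0,0]},
  {"gripper":10,"delta_pos":[0,0,0],"dr":[0.1,0,0]},
  {"gripper":10,"delta_pos":[0,0,0],"dr":[0.1,0,0]},
])

```text
t: 5.72
ee_pos: [437.9, -230.4, 185.5]
orientation: [2.093, 0.254, -2.094]
ft_force: [0.4, 0.7, -0.1]
width: 19.6
```

>>> apply_moves([
  {"gripper":10,"delta_pos":[0,0,0],"dr":[0.1,0,0]},
  {"gripper":10,"delta_pos":[0,0,0],"dr":[0.1,0,0]},
  {"gripper":10,"delta_pos":[0,0,0],"dr":[0.1,0,0]},
  {"gripper":10,"delta_pos":[0,0,0],"dr":[0,0,0]},
  {"gripper":10,"delta_pos":[0,0,0],"dr":[0,0,0]},
])

```text
t: 6.13
ee_pos: [438.0, -230.3, 185.6]
orientation: [-2.196, 0.055, 2.196]
ft_force: [0.3, -0.9, -1.1]
width: 19.9
```

```bash
cat >> h.py <<'E'
def tray(f,c):
    d=load(f);w=world(d);h=cv2.cvtColor(d['img'],cv2.COLOR_RGB2HSV)
    m=(h[...,0]>100)&(h[...,0]<125)&(h[...,1]>130)&(abs(w[...,0]-c[0])<95)&(abs(w[...,1]-c[1])<100)&(w[...,2]>9)&(w[...,2]<16)
    q=w[m];r=cv2.minAreaRect(q[:,:2].astype(np.float32));print('tray',m.sum(),np.round(r[0],1),np.round(r[1],1),round(r[2],2),'z',np.median(q[:,2]))
    print(' corners',np.round(cv2.boxPoints(r),1).tolist())
E
python3 - <<'E'
from h import *
snap('wrist','w5');tray('w5',(496,-239));boxes('w5',[('cap',(680,-53),24,42,48),('trafo',(671,-182),32,38.5,46)])
plan(494.5,-267,60,87)
E
```

```text
tray 4442 [ 496.6 -246.4] [148. 138.] 87.23 z 11.387601368609413
 corners [[424.1000061035156, -317.0], [562.0, -323.6000061035156], [569.0999755859375, -175.8000030517578], [431.29998779296875, -169.10000610351562]]
cap few
trafo few
p [ 438.1 -230.4  185.6] jaw -92.9 xaxis [-0.  0. -1.] zaxis [-0.999  0.05   0.   ] q1,q6 [-0.51  1.11]
  tool d cm [12.56  3.38 -5.82] norm 14.2
  turn: dr_x=0.002 (world -0.1 deg), other way -3.139
```

View pics/w5.png

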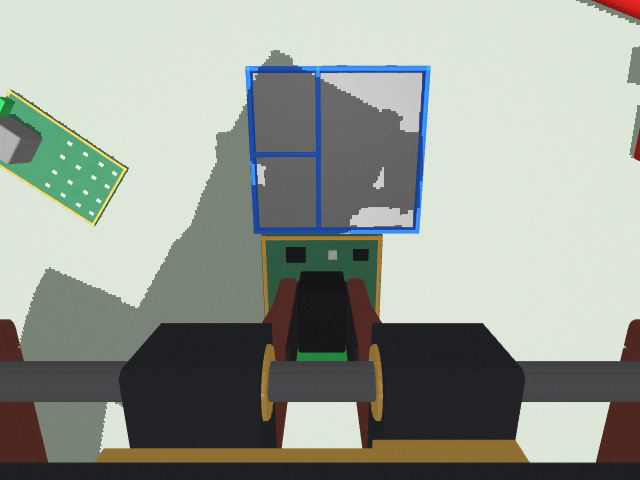

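Tray_three now fits well: centre (496.6,-246.4), 148 x 138 mm, yaw -2.8°, rim corners at (248,67) and (418,232). Lowering the relay into the board pocket.

>>> apply_moves([
  {"gripper":10,"delta_pos":[1.5,0.82,-1.18],"dr":[0,0,0]},
  {"gripper":10,"delta_pos":[1.5,0.82,-1.18],"dr":[0,0,0]},
  {"gripper":10,"delta_pos":[1.5,0.82,-1.18],"dr":[0,0,0]},
  {"gripper":10,"delta_pos":[1.5,0.82,-1.18],"dr":[0,0,0]},
  {"gripper":10,"delta_pos":[1.5,0.83,-1.2],"dr":[0,0,0]},
])

```text
t: 6.6
ee_pos: [495.7, -274.9, 109.9]
orientation: [-2.196, 0.055, 2.196]
ft_force: [0.5, 0.4, -1.0]
width: 19.8
```

>>> apply_moves([
  {"gripper":10,"delta_pos":[2.0,0,0],"dr":[0,0,0]},
  {"gripper":10,"delta_pos":[2.0,0,0],"dr":[0,0,0]},
  {"gripper":10,"delta_pos":[2.0,0,0],"dr":[0,0,0]},
  {"gripper":10,"delta_pos":[1.5,0,0],"dr":[0,0,0]},
  {"gripper":10,"delta_pos":[0.5,0,0],"dr":[0,0,0]},
])

```text
t: 7.02
ee_pos: [493.9, -273.8, 28.3]
orientation: [-2.191, 0.054, 2.198]
ft_force: [-0.2, 0.2, -1.3]
width: 19.5
```

>>> apply_moves([
  {"gripper":10,"delta_pos":[0.5,0,0],"dr":[0,0,0]},
  {"gripper":10,"delta_pos":[0.2,0,0],"dr":[0,0,0]},
  {"gripper":10,"delta_pos":[0.1,0,0],"dr":[0,0,0]},
  {"gripper":10,"delta_pos":[0,0,0],"dr":[0,0,0]},
  {"gripper":10,"delta_pos":[0,0,0],"dr":[0,0,0]},
])

```text
t: 7.43
ee_pos: [495.7, -274.9, 23.5]
orientation: [-2.196, 0.059, 2.194]
ft_force: [0.5, 0.2, -1.1]
width: 20.0
```

Run:
```python
from h import *
plan(495.2,-274.4,20,87.2)
print(ctrl.get_obs()['ft_force'])
```

```text
p [ 495.7 -274.9   23.5] jaw -93.0 xaxis [ 0.001 -0.001 -1.   ] zaxis [-0.999  0.053 -0.001] q1,q6 [-0.53  1.1 ]
  tool d cm [ 0.35 -0.05  0.05] norm 0.4
  turn: dr_x=-0.004 (world 0.2 deg), other way 3.138
[ 0.49392037  0.19468571 -1.14309739]
```

>>> apply_moves([
  {"gripper":10,"delta_pos":[0.2,0,0],"dr":[0,0,0]},
  {"gripper":10,"delta_pos":[0.1,0,0],"dr":[0,0,0]},
  {"gripper":10,"delta_pos":[0,0,0],"dr":[0,0,0]},
  {"gripper":10,"delta_pos":[0,0,0],"dr":[0,0,0]},
  {"gripper":10,"delta_pos":[0,0,0],"dr":[0,0,0]},
])

```text
t: 7.85
ee_pos: [495.5, -274.8, 20.1]
orientation: [-2.195, 0.059, 2.194]
ft_force: [-0.2, 0.1, 4.5]
width: 19.9
```

>>> apply_moves([
  {"gripper":25,"delta_pos":[0,0,0],"dr":[0,0,0]},
  {"gripper":35,"delta_pos":[0,0,0],"dr":[0,0,0]},
  {"gripper":40,"delta_pos":[0,0,0],"dr":[0,0,0]},
  {"gripper":40,"delta_pos":[0,0,0],"dr":[0,0,0]},
  {"gripper":40,"delta_pos":[0,0,0],"dr":[0,0,0]},
])

```text
t: 8.27
ee_pos: [495.0, -274.5, 19.5]
orientation: [-2.194, 0.058, 2.195]
ft_force: [-0.3, 0.8, 0.4]
width: 34.7
```

>>> apply_moves([
  {"gripper":40,"delta_pos":[-1,0,0],"dr":[0,0,0]},
  {"gripper":40,"delta_pos":[-2,0,0],"dr":[0,0,0]},
  {"gripper":60,"delta_pos":[-3,0,0],"dr":[0,0,0]},
  {"gripper":60,"delta_pos":[-3,0,0],"dr":[0,0,0]},
  {"gripper":60,"delta_pos":[-3,0,0],"dr":[0,0,0]},
])

```text
t: 8.68
ee_pos: [494.9, -274.4, 141.4]
orientation: [-2.194, 0.058, 2.195]
ft_force: [-0.6, 0.2, -0.4]
width: 51.2
```

Run:
```python
from h import *
plan(522.2,23.8,140,-38.8)
```

```text
p [ 494.9 -274.4  141.4] jaw -93.1 xaxis [-0.  0. -1.] zaxis [-0.999  0.053  0.   ] q1,q6 [-0.53  1.1 ]
  tool d cm [  0.15 -29.93  -1.14] norm 29.9
  turn: dr_x=-0.947 (world 54.3 deg), other way 2.195
```

>>> apply_moves([
  {"gripper":60,"delta_pos":[0,-2.99,-0.11],"dr":[0,0,0]},
  {"gripper":60,"delta_pos":[0,-2.99,-0.11],"dr":[0,0,0]},
  {"gripper":60,"delta_pos":[0,-2.99,-0.11],"dr":[0,0,0]},
  {"gripper":60,"delta_pos":[0,-2.99,-0.11],"dr":[0,0,0]},
  {"gripper":60,"delta_pos":[0,-2.99,-0.11],"dr":[0,0,0]},
])

```text
t: 9.1
ee_pos: [508.6, -124.4, 140.6]
orientation: [-2.195, 0.059, 2.193]
ft_force: [0.1, 0.3, 0.2]
width: 52.3
```

>>> apply_moves([
  {"gripper":60,"delta_pos":[0,-2.99,-0.11],"dr":[0,0,0]},
  {"gripper":60,"delta_pos":[0,-2.99,-0.11],"dr":[0,0,0]},
  {"gripper":60,"delta_pos":[0,-2.99,-0.11],"dr":[0,0,0]},
  {"gripper":60,"delta_pos":[0,-2.99,-0.11],"dr":[0,0,0]},
  {"gripper":60,"delta_pos":[0,-2.99,-0.11],"dr":[0,0,0]},
])

```text
t: 9.52
ee_pos: [522.1, 24.8, 140.5]
orientation: [-2.195, 0.058, 2.194]
ft_force: [0.4, -0.2, 0.3]
width: 52.6
```

>>> apply_moves([
  {"gripper":60,"delta_pos":[0,0,0],"dr":[-0.095,0,0]},
  {"gripper":60,"delta_pos":[0,0,0],"dr":[-0.095,0,0]},
  {"gripper":60,"delta_pos":[0,0,0],"dr":[-0.095,0,0]},
  {"gripper":60,"delta_pos":[0,0,0],"dr":[-0.095,0,0]},
  {"gripper":60,"delta_pos":[0,0,0],"dr":[-0.095,0,0]},
])

```text
t: 9.93
ee_pos: [522.1, 23.6, 140.4]
orientation: [1.986, 0.43, -1.985]
ft_force: [-0.9, -0.4, -0.1]
width: 52.7
```

>>> apply_moves([
  {"gripper":60,"delta_pos":[0,0,0],"dr":[-0.095,0,0]},
  {"gripper":60,"delta_pos":[0,0,0],"dr":[-0.095,0,0]},
  {"gripper":60,"delta_pos":[0,0,0],"dr":[-0.095,0,0]},
  {"gripper":60,"delta_pos":[0,0,0],"dr":[-0.095,0,0]},
  {"gripper":60,"delta_pos":[0,0,0],"dr":[-0.095,0,0]},
])

```text
t: 10.35
ee_pos: [522.1, 23.4, 140.4]
orientation: [1.683, 0.814, -1.682]
ft_force: [-0.3, -0.2, 1.3]
width: 53.0
```

Run:
```python
from h import *
snap('wrist','w6');boxes('w6',[('pblk',(522,24),24,24,33),('sink',(683,52),32,37,44),('cap',(680,-53),24,42,48)])
plan(522.2,23.8,16,-38.8)
```

```text
pblk 1416 c [522.5  23.7] mean [523.   24.4] [25.5 30.4] long 51.3 z 28.5 uv 321 239
sink 2144 c [683.9  52.3] mean [684.   52.4] [26.  41.6] long 173.9 z 39.4 uv 499 52
cap 1599 c [681.1 -54.6] mean [680.7 -54. ] [29.2 29.7] long 148.9 z 44.9 uv 582 193
p [522.1  23.4 140.4] jaw -38.0 xaxis [ 0. -0. -1.] zaxis [-0.616 -0.788 -0.   ] q1,q6 [0.02 0.69]
  tool d cm [12.44 -0.02 -0.04] norm 12.4
  turn: dr_x=0.013 (world -0.8 deg), other way -3.128
```

>>> apply_moves([
  {"gripper":60,"delta_pos":[2.5,0,0],"dr":[0.012,0,0]},
  {"gripper":60,"delta_pos":[2.5,0,0],"dr":[0,0,0]},
  {"gripper":60,"delta_pos":[2.5,0,0],"dr":[0,0,0]},
  {"gripper":60,"delta_pos":[2.0,0,0],"dr":[0,0,0]},
  {"gripper":60,"delta_pos":[1.5,0,0],"dr":[0,0,0]},
])

```text
t: 10.82
ee_pos: [521.4, 23.4, 28.5]
orientation: [1.695, 0.801, -1.697]
ft_force: [-0.4, 0.2, 0.4]
width: 52.9
```

>>> apply_moves([
  {"gripper":60,"delta_pos":[1.0,0,0],"dr":[0,0,0]},
  {"gripper":60,"delta_pos":[0.5,0,0],"dr":[0,0,0]},
  {"gripper":60,"delta_pos":[0,0,0],"dr":[0,0,0]},
  {"gripper":45,"delta_pos":[0,0,0],"dr":[0,0,0]},
  {"gripper":35,"delta_pos":[0,0,0],"dr":[0,0,0]},
])

```text
t: 11.23
ee_pos: [522.8, 23.4, 15.6]
orientation: [1.695, 0.801, -1.693]
ft_force: [0.6, 0.2, -0.4]
width: 42.7
```

>>> apply_moves([
  {"gripper":15,"delta_pos":[0,0,0],"dr":[0,0,0]},
  {"gripper":15,"delta_pos":[0,0,0],"dr":[0,0,0]},
  {"gripper":15,"delta_pos":[0,0,0],"dr":[0,0,0]},
  {"gripper":15,"delta_pos":[0,0,0],"dr":[0,0,0]},
  {"gripper":15,"delta_pos":[0,0,0],"dr":[0,0,0]},
])

```text
t: 11.65
ee_pos: [522.5, 23.4, 15.4]
orientation: [1.695, 0.802, -1.693]
ft_force: [-1.1, 0.4, 6.0]
width: 25.7
```

>>> apply_moves([
  {"gripper":15,"delta_pos":[-0.5,0,0],"dr":[0,0,0]},
  {"gripper":15,"delta_pos":[-1.5,0,0],"dr":[0,0,0]},
  {"gripper":15,"delta_pos":[-2.5,0,0],"dr":[0,0,0]},
  {"gripper":15,"delta_pos":[-2.5,0,0],"dr":[0,0,0]},
  {"gripper":15,"delta_pos":[-2.5,0,0],"dr":[0,0,0]},
])

```text
t: 12.07
ee_pos: [521.4, 23.3, 110.5]
orientation: [1.693, 0.803, -1.695]
ft_force: [-0.1, 1.2, -2.0]
width: 25.4
```

Run:
```python
from h import *
plan(440,270,190,87)
```

```text
p [521.4  23.3 110.5] jaw -39.3 xaxis [-0.001 -0.    -1.   ] zaxis [-0.633 -0.774  0.001] q1,q6 [0.02 0.71]
  tool d cm [ -7.94 -21.93 -13.92] norm 27.2
  turn: dr_x=0.937 (world -53.7 deg), other way -2.204
```

>>> apply_moves([
  {"gripper":15,"delta_pos":[-0.79,-2.19,-1.39],"dr":[0,0,0]},
  {"gripper":15,"delta_pos":[-0.79,-2.19,-1.39],"dr":[0,0,0]},
  {"gripper":15,"delta_pos":[-0.79,-2.19,-1.39],"dr":[0,0,0]},
  {"gripper":15,"delta_pos":[-0.79,-2.19,-1.39],"dr":[0,0,0]},
  {"gripper":15,"delta_pos":[-0.79,-2.19,-1.39],"dr":[0,0,0]},
])

```text
t: 12.48
ee_pos: [480.5, 147.4, 149.7]
orientation: [1.694, 0.802, -1.695]
ft_force: [0.3, -0.2, -0.8]
width: 25.5
```

>>> apply_moves([
  {"gripper":15,"delta_pos":[-0.79,-2.19,-1.39],"dr":[0,0,0]},
  {"gripper":15,"delta_pos":[-0.79,-2.19,-1.39],"dr":[0,0,0]},
  {"gripper":15,"delta_pos":[-0.79,-2.19,-1.39],"dr":[0,0,0]},
  {"gripper":15,"delta_pos":[-0.79,-2.19,-1.39],"dr":[0,0,0]},
  {"gripper":15,"delta_pos":[-0.79,-2.19,-1.39],"dr":[0,0,0]},
])

```text
t: 12.9
ee_pos: [439.7, 270.6, 189.1]
orientation: [1.693, 0.802, -1.694]
ft_force: [0.7, 0.1, -1.2]
width: 25.7
```

>>> apply_moves([
  {"gripper":15,"delta_pos":[0,0,0],"dr":[0.094,0,0]},
  {"gripper":15,"delta_pos":[0,0,0],"dr":[0.094,0,0]},
  {"gripper":15,"delta_pos":[0,0,0],"dr":[0.094,0,0]},
  {"gripper":15,"delta_pos":[0,0,0],"dr":[0.094,0,0]},
  {"gripper":15,"delta_pos":[0,0,0],"dr":[0.094,0,0]},
])

```text
t: 13.32
ee_pos: [440.2, 269.5, 188.7]
orientation: [1.995, 0.415, -1.996]
ft_force: [-0.4, 0.5, -1.8]
width: 25.8
```

>>> apply_moves([
  {"gripper":15,"delta_pos":[0,0,0],"dr":[0.094,0,0]},
  {"gripper":15,"delta_pos":[0,0,0],"dr":[0.094,0,0]},
  {"gripper":15,"delta_pos":[0,0,0],"dr":[0.094,0,0]},
  {"gripper":15,"delta_pos":[0,0,0],"dr":[0.094,0,0]},
  {"gripper":15,"delta_pos":[0,0,0],"dr":[0.094,0,0]},
])

```text
t: 13.73
ee_pos: [440.3, 269.4, 188.7]
orientation: [-2.191, 0.066, 2.192]
ft_force: [0.7, -0.2, -0.9]
width: 25.6
```

Run:
```python
from h import *
snap('wrist','w7');tray('w7',(496,280))
d=load('w7');w=world(d);z=w[...,2];h=cv2.cvtColor(d['img'],cv2.COLOR_RGB2HSV)
m=(h[...,0]>45)&(h[...,0]<85)&(h[...,1]>80)&(z>100);q=w[m];r=cv2.minAreaRect(q[:,:2].astype(np.float32));print('held board',m.sum(),r,np.percentile(q[:,2],[3,50,97]))
A=np.c_[q[:,:2],np.ones(len(q))];print(np.linalg.lstsq(A,q[:,2],rcond=None)[0])
plan(530,253,190,87)
```

```text
tray 4065 [497.9 282. ] [148.2 137.9] 86.72 z 11.336768100829344
 corners [[424.79998779296875, 211.89999389648438], [562.5, 204.0], [571.0, 352.0], [433.29998779296875, 359.8999938964844]]
held board 7856 ((411.0807800292969, 270.5978698730469), (63.65205764770508, 109.58325958251953), 86.72530364990234) [174.70792977 176.17575743 186.50122157]
[ 6.08646365e-02 -5.80346155e-03  1.54631080e+02]
p [440.3 269.4 188.7] jaw -93.7 xaxis [-0.001 -0.    -1.   ] zaxis [-0.998  0.065  0.   ] q1,q6 [0.53 2.16]
  tool d cm [-0.14  1.05 -9.06] norm 9.1
  turn: dr_x=-0.013 (world 0.7 deg), other way 3.129
```

View pics/w7.png

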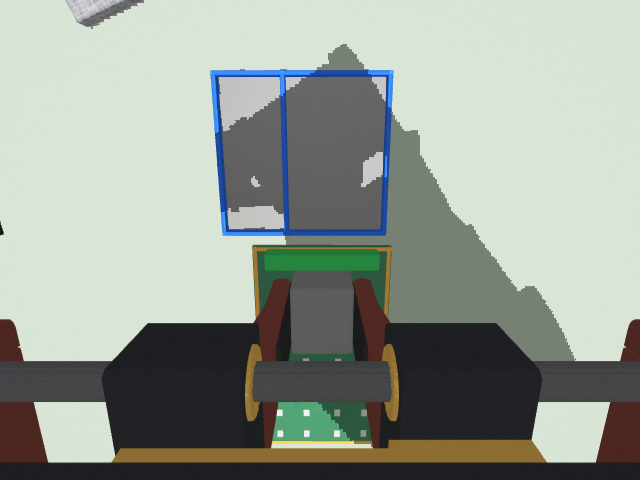

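Tray_two fits at centre (497.9,282.0), yaw -3.3°. The held board, with its terminal edge at (320,258), is parallel to the tray and centred at (411.1,270.6). Lowering it into the board pocket.

>>> apply_moves([
  {"gripper":15,"delta_pos":[1.8,0.22,-1.72],"dr":[0,0,0]},
  {"gripper":15,"delta_pos":[1.8,0.22,-1.72],"dr":[0,0,0]},
  {"gripper":15,"delta_pos":[1.8,0.22,-1.72],"dr":[0,0,0]},
  {"gripper":15,"delta_pos":[1.8,0.22,-1.72],"dr":[0,0,0]},
  {"gripper":15,"delta_pos":[1.8,0.22,-1.72],"dr":[0,0,0]},
])

```text
t: 14.2
ee_pos: [526.4, 253.7, 97.8]
orientation: [-2.195, 0.058, 2.195]
ft_force: [-0.2, 0.4, -1.4]
width: 26.5
```

>>> apply_moves([
  {"gripper":15,"delta_pos":[1.5,0,0],"dr":[0,0,0]},
  {"gripper":15,"delta_pos":[1.5,0,0],"dr":[0,0,0]},
  {"gripper":15,"delta_pos":[1.0,0,0],"dr":[0,0,0]},
  {"gripper":15,"delta_pos":[0,0,0],"dr":[0,0,0]},
  {"gripper":15,"delta_pos":[0,0,0],"dr":[0,0,0]},
])

```text
t: 14.62
ee_pos: [525.4, 253.8, 58.4]
orientation: [-2.193, 0.06, 2.195]
ft_force: [-0.1, 1.0, -2.0]
width: 25.6
```

Run:
```python
from h import *
plan(525.5,252.9,18.5)
snap('wrist','w8')
d=load('w8');w=world(d);z=w[...,2];h=cv2.cvtColor(d['img'],cv2.COLOR_RGB2HSV)
m=(h[...,0]>45)&(h[...,0]<85)&(h[...,1]>80)&(z>30);q=w[m];r=cv2.minAreaRect(q[:,:2].astype(np.float32));print('held board',m.sum(),r,np.percentile(q[:,2],[3,50,97]))
tray('w8',(498,282))
```

```text
p [525.4 253.8  58.4] jaw -93.1 xaxis [-0.001 -0.001 -1.   ] zaxis [-0.999  0.054  0.001] q1,q6 [0.43 2.05]
  tool d cm [ 3.99  0.09 -0.01] norm 4.0
held board 7869 ((495.9344177246094, 254.7355194091797), (63.71499252319336, 110.11139678955078), 87.35784912109375) [44.44307937 45.95370045 56.27034763]
tray 4808 [531.1 279.7] [148.   72.1] 86.92 z 11.343668243530178
 corners [[491.1000061035156, 207.6999969482422], [563.2000122070312, 203.89999389648438], [571.0999755859375, 351.70001220703125], [499.1000061035156, 355.5]]
```

Well centred. Finishing the descent and releasing.

>>> apply_moves([
  {"gripper":15,"delta_pos":[1.5,0.05,0],"dr":[0,0,0]},
  {"gripper":15,"delta_pos":[1.2,0,0],"dr":[0,0,0]},
  {"gripper":15,"delta_pos":[0.6,0,0],"dr":[0,0,0]},
  {"gripper":15,"delta_pos":[0.3,0,0],"dr":[0,0,0]},
  {"gripper":15,"delta_pos":[0.2,0,0],"dr":[0,0,0]},
])

```text
t: 15.08
ee_pos: [525.8, 253.4, 20.4]
orientation: [-2.193, 0.061, 2.194]
ft_force: [0.4, -0.8, -1.7]
width: 26.0
```

>>> apply_moves([
  {"gripper":15,"delta_pos":[0.1,0,0],"dr":[0,0,0]},
  {"gripper":15,"delta_pos":[0.1,0,0],"dr":[0,0,0]},
  {"gripper":15,"delta_pos":[0,0,0],"dr":[0,0,0]},
  {"gripper":15,"delta_pos":[0,0,0],"dr":[0,0,0]},
  {"gripper":15,"delta_pos":[0,0,0],"dr":[0,0,0]},
])

```text
t: 15.5
ee_pos: [526.1, 253.5, 19.0]
orientation: [-2.194, 0.06, 2.193]
ft_force: [-0.4, -1.2, -1.5]
width: 25.7
```

>>> apply_moves([
  {"gripper":32,"delta_pos":[0,0,0],"dr":[0,0,0]},
  {"gripper":38,"delta_pos":[0,0,0],"dr":[0,0,0]},
  {"gripper":42,"delta_pos":[0,0,0],"dr":[0,0,0]},
  {"gripper":42,"delta_pos":[0,0,0],"dr":[0,0,0]},
  {"gripper":42,"delta_pos":[0,0,0],"dr":[0,0,0]},
])

```text
t: 15.92
ee_pos: [526.0, 253.5, 18.8]
orientation: [-2.194, 0.06, 2.193]
ft_force: [-0.3, -0.5, -1.3]
width: 36.9
```

>>> apply_moves([
  {"gripper":42,"delta_pos":[-1,0,0],"dr":[0,0,0]},
  {"gripper":42,"delta_pos":[-2,0,0],"dr":[0,0,0]},
  {"gripper":70,"delta_pos":[-3,0,0],"dr":[0,0,0]},
  {"gripper":70,"delta_pos":[-3,0,0],"dr":[0,0,0]},
  {"gripper":70,"delta_pos":[-3,0,0],"dr":[0,0,0]},
])

```text
t: 16.33
ee_pos: [525.6, 253.3, 140.4]
orientation: [-2.193, 0.061, 2.194]
ft_force: [0.2, -0.3, -0.5]
width: 53.5
```

Run:
```python
from h import *
plan(684,52.4,150,83.9)
```

```text
p [525.6 253.3 140.4] jaw -93.2 xaxis [-0. -0. -1.] zaxis [-0.998  0.055  0.   ] q1,q6 [0.43 2.05]
  tool d cm [ -0.96  19.19 -16.92] norm 25.6
  turn: dr_x=0.051 (world -2.9 deg), other way -3.090
```

>>> apply_moves([
  {"gripper":65,"delta_pos":[0,1.92,-1.69],"dr":[0,0,0]},
  {"gripper":65,"delta_pos":[0,1.92,-1.69],"dr":[0,0,0]},
  {"gripper":65,"delta_pos":[0,1.92,-1.69],"dr":[0,0,0]},
  {"gripper":65,"delta_pos":[0,1.92,-1.69],"dr":[0,0,0]},
  {"gripper":65,"delta_pos":[0,1.92,-1.69],"dr":[0,0,0]},
])

```text
t: 16.75
ee_pos: [605.6, 152.0, 139.7]
orientation: [-2.194, 0.06, 2.193]
ft_force: [0.6, 0.1, 0.1]
width: 57.3
```

>>> apply_moves([
  {"gripper":65,"delta_pos":[0,1.92,-1.69],"dr":[0,0,0]},
  {"gripper":65,"delta_pos":[0,1.92,-1.69],"dr":[0,0,0]},
  {"gripper":65,"delta_pos":[0,1.92,-1.69],"dr":[0,0,0]},
  {"gripper":65,"delta_pos":[0,1.92,-1.69],"dr":[0.025,0,0]},
  {"gripper":65,"delta_pos":[0,1.92,-1.69],"dr":[0.025,0,0]},
])

```text
t: 17.17
ee_pos: [684.2, 50.9, 139.5]
orientation: [-2.167, 0.115, 2.166]
ft_force: [-0.1, -0.2, 0.6]
width: 57.2
```

Run:
```python
from h import *
snap('wrist','w9');boxes('w9',[('sink',(684,52.3),32,37,44),('cap',(680,-53),24,42,48),('spool',(676,172),32,44,52)])
plan(684,52.4,20,83.9)
```

```text
sink 1323 c [683.8  51.9] mean [684.2  51.7] [25.7 40.8] long 174.6 z 39.5 uv 319 246
cap 1458 c [681.4 -55.4] mean [682.1 -54.8] [29.1 29.5] long 87.4 z 44.8 uv 476 235
spool 4066 c [676.7 170.4] mean [677.7 169.6] [50.  51.1] long 151.6 z 47.9 uv 150 275
p [687.1  47.3 139.8] jaw -96.3 xaxis [ 0.003 -0.001 -1.   ] zaxis [-0.994  0.11  -0.004] q1,q6 [0.05 1.73]
  tool d cm [11.98 -0.49  0.4 ] norm 12.0
  turn: dr_x=-0.004 (world 0.2 deg), other way 3.138
```

View pics/w9.png

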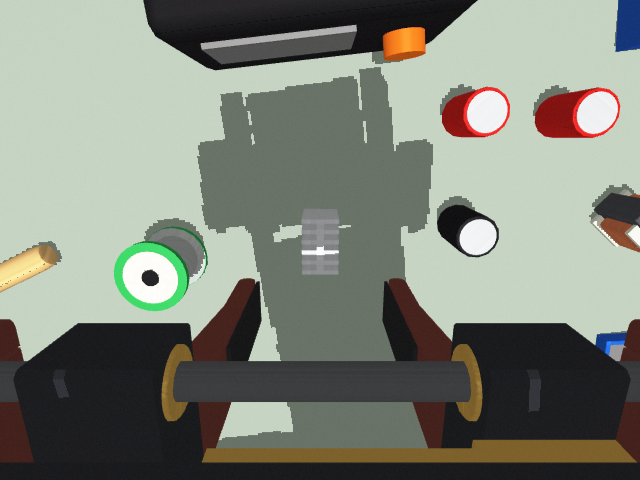

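The view shows the heat sink between the fingers at (320,242), the black capacitor at (475,235), red ones at (487,112) and (595,112), and the spool at (150,277) well clear of the jaws.

>>> apply_moves([
  {"gripper":65,"delta_pos":[2.5,0,0],"dr":[0,0,0]},
  {"gripper":65,"delta_pos":[2.5,0,0],"dr":[0,0,0]},
  {"gripper":65,"delta_pos":[2.5,0,0],"dr":[0,0,0]},
  {"gripper":65,"delta_pos":[0.5,0,0],"dr":[0,0,0]},
  {"gripper":65,"delta_pos":[0,0,0],"dr":[0,0,0]},
])

```text
t: 17.63
ee_pos: [682.0, 52.0, 57.2]
orientation: [-2.163, 0.115, 2.172]
ft_force: [-0.3, 0.8, -0.3]
width: 57.2
```

Run:
```python
from h import *
plan(684,52.0,20,84.3)
```

```text
p [682.   52.   57.2] jaw -96.0 xaxis [-0.004 -0.    -1.   ] zaxis [-0.994  0.105  0.004] q1,q6 [0.06 1.73]
  tool d cm [ 3.72 -0.03 -0.21] norm 3.7
  turn: dr_x=-0.006 (world 0.3 deg), other way 3.136
```

>>> apply_moves([
  {"gripper":65,"delta_pos":[1.5,0,-0.1],"dr":[0,0,0]},
  {"gripper":65,"delta_pos":[1.2,0,0],"dr":[0,0,0]},
  {"gripper":65,"delta_pos":[0.7,0,0],"dr":[0,0,0]},
  {"gripper":65,"delta_pos":[0.3,0,0],"dr":[0,0,0]},
  {"gripper":50,"delta_pos":[0,0,0],"dr":[0,0,0]},
])

```text
t: 18.05
ee_pos: [684.0, 51.9, 20.9]
orientation: [-2.166, 0.114, 2.169]
ft_force: [0.5, -0.2, -0.4]
width: 53.6
```

>>> apply_moves([
  {"gripper":40,"delta_pos":[0,0,0],"dr":[0,0,0]},
  {"gripper":15,"delta_pos":[0,0,0],"dr":[0,0,0]},
  {"gripper":15,"delta_pos":[0,0,0],"dr":[0,0,0]},
  {"gripper":15,"delta_pos":[0,0,0],"dr":[0,0,0]},
  {"gripper":15,"delta_pos":[0,0,0],"dr":[0,0,0]},
])

```text
t: 18.47
ee_pos: [684.9, 51.9, 22.2]
orientation: [-2.168, 0.114, 2.166]
ft_force: [-0.7, -0.8, 1.1]
width: 26.5
```

>>> apply_moves([
  {"gripper":15,"delta_pos":[0,0,0],"dr":[0,0,0]},
  {"gripper":15,"delta_pos":[-1,0,0],"dr":[0,0,0]},
  {"gripper":15,"delta_pos":[-2.5,0,0],"dr":[0,0,0]},
  {"gripper":15,"delta_pos":[-3,0,0],"dr":[0,0,0]},
  {"gripper":15,"delta_pos":[-3,0,0],"dr":[0,0,0]},
])

```text
t: 18.88
ee_pos: [683.7, 51.8, 117.5]
orientation: [-2.165, 0.114, 2.169]
ft_force: [1.1, 0.4, -0.5]
width: 26.1
```

Run:
```python
from h import *
plan(532.7,-204.1,115,87.2)
```

```text
p [683.7  51.8 117.5] jaw -96.0 xaxis [-0.002 -0.    -1.   ] zaxis [-0.994  0.105  0.002] q1,q6 [0.06 1.73]
  tool d cm [ 0.28 27.04 12.33] norm 29.7
  turn: dr_x=-0.056 (world 3.2 deg), other way 3.085
```

>>> apply_moves([
  {"gripper":15,"delta_pos":[0,2.7,1.23],"dr":[0,0,0]},
  {"gripper":15,"delta_pos":[0,2.7,1.23],"dr":[0,0,0]},
  {"gripper":15,"delta_pos":[0,2.7,1.23],"dr":[0,0,0]},
  {"gripper":15,"delta_pos":[0,2.7,1.23],"dr":[0,0,0]},
  {"gripper":15,"delta_pos":[0,2.7,1.23],"dr":[0,0,0]},
])

```text
t: 19.3
ee_pos: [608.4, -76.8, 117.4]
orientation: [-2.168, 0.114, 2.167]
ft_force: [-0.6, 0.0, -1.5]
width: 25.6
```

>>> apply_moves([
  {"gripper":15,"delta_pos":[0,2.7,1.23],"dr":[0,0,0]},
  {"gripper":15,"delta_pos":[0,2.7,1.23],"dr":[0,0,0]},
  {"gripper":15,"delta_pos":[0,2.7,1.23],"dr":[0,0,0]},
  {"gripper":15,"delta_pos":[0,2.7,1.23],"dr":[0,0,0]},
  {"gripper":15,"delta_pos":[0,2.7,1.23],"dr":[-0.05,0,0]},
])

```text
t: 19.72
ee_pos: [533.0, -204.8, 117.3]
orientation: [-2.194, 0.061, 2.193]
ft_force: [0.4, -1.1, -1.7]
width: 26.2
```

>>> apply_moves([
  {"gripper":15,"delta_pos":[2,0,0],"dr":[0,0,0]},
  {"gripper":15,"delta_pos":[2,0,0],"dr":[0,0,0]},
  {"gripper":15,"delta_pos":[1,0,0],"dr":[0,0,0]},
  {"gripper":15,"delta_pos":[0,0,0],"dr":[0,0,0]},
  {"gripper":15,"delta_pos":[0,0,0],"dr":[0,0,0]},
])

```text
t: 20.13
ee_pos: [533.8, -203.4, 66.7]
orientation: [-2.192, 0.06, 2.194]
ft_force: [0.5, 0.6, -1.2]
width: 25.9
```

Run:
```python
from h import *
snap('wrist','w10')
plan(532.7,-204.1,25,87.2)
```

```text
p [ 534.4 -203.5   67.3] jaw -93.1 xaxis [ 0. -0. -1.] zaxis [-0.999  0.055 -0.   ] q1,q6 [-0.38  1.24]
  tool d cm [4.23 0.07 0.17] norm 4.2
  turn: dr_x=-0.006 (world 0.3 deg), other way 3.136
```

View pics/w10.png

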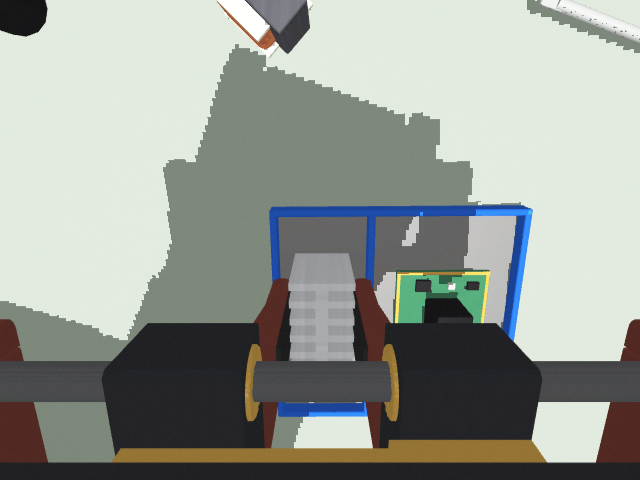

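The heat sink is over its pocket at (320,310), and the relay board lies flat in its pocket at (443,295). Lower and release.

>>> apply_moves([
  {"gripper":15,"delta_pos":[1.5,0.05,0.1],"dr":[0,0,0]},
  {"gripper":15,"delta_pos":[1.3,0,0],"dr":[0,0,0]},
  {"gripper":15,"delta_pos":[0.8,0,0],"dr":[0,0,0]},
  {"gripper":15,"delta_pos":[0.4,0,0],"dr":[0,0,0]},
  {"gripper":15,"delta_pos":[0.15,0,0],"dr":[0,0,0]},
])

```text
t: 20.6
ee_pos: [532.4, -203.7, 25.1]
orientation: [-2.191, 0.059, 2.195]
ft_force: [-6.5, 3.1, 19.2]
width: 25.7
```

>>> apply_moves([
  {"gripper":15,"delta_pos":[0.1,0,0],"dr":[0,0,0]},
  {"gripper":15,"delta_pos":[0,0,0],"dr":[0,0,0]},
  {"gripper":15,"delta_pos":[0,0,0],"dr":[0,0,0]},
  {"gripper":15,"delta_pos":[0,0,0],"dr":[0,0,0]},
  {"gripper":15,"delta_pos":[0,0,0],"dr":[0,0,0]},
])

```text
t: 21.02
ee_pos: [532.5, -203.7, 25.2]
orientation: [-2.192, 0.06, 2.194]
ft_force: [-3.9, 2.4, 10.2]
width: 25.9
```

>>> apply_moves([
  {"gripper":32,"delta_pos":[0,0,0],"dr":[0,0,0]},
  {"gripper":38,"delta_pos":[0,0,0],"dr":[0,0,0]},
  {"gripper":44,"delta_pos":[0,0,0],"dr":[0,0,0]},
  {"gripper":44,"delta_pos":[0,0,0],"dr":[0,0,0]},
  {"gripper":44,"delta_pos":[0,0,0],"dr":[0,0,0]},
])

```text
t: 21.43
ee_pos: [533.0, -204.2, 24.1]
orientation: [-2.194, 0.061, 2.193]
ft_force: [0.0, -0.3, 0.2]
width: 38.9
```

>>> apply_moves([
  {"gripper":44,"delta_pos":[-1,0,0],"dr":[0,0,0]},
  {"gripper":44,"delta_pos":[-2,0,0],"dr":[0,0,0]},
  {"gripper":65,"delta_pos":[-3,0,0],"dr":[0,0,0]},
  {"gripper":65,"delta_pos":[-3,0,0],"dr":[0,0,0]},
  {"gripper":65,"delta_pos":[-3,0,0],"dr":[0,0,0]},
])

```text
t: 21.85
ee_pos: [532.5, -204.0, 145.9]
orientation: [-2.193, 0.06, 2.194]
ft_force: [0.3, -0.0, 0.2]
width: 54.5
```

Run:
```python
from h import *
plan(681,-55,140,87)
```

```text
p [ 532.5 -204.   145.9] jaw -93.2 xaxis [-0.  0. -1.] zaxis [-0.998  0.055  0.   ] q1,q6 [-0.39  1.24]
  tool d cm [  0.58 -15.7  -14.  ] norm 21.0
  turn: dr_x=-0.003 (world 0.2 deg), other way 3.139
```

>>> apply_moves([
  {"gripper":65,"delta_pos":[0,-1.96,-1.75],"dr":[0,0,0]},
  {"gripper":65,"delta_pos":[0,-1.96,-1.75],"dr":[0,0,0]},
  {"gripper":65,"delta_pos":[0,-1.96,-1.75],"dr":[0,0,0]},
  {"gripper":65,"delta_pos":[0,-1.96,-1.75],"dr":[0,0,0]},
  {"gripper":65,"delta_pos":[0,-1.96,-1.75],"dr":[0,0,0]},
])

```text
t: 22.27
ee_pos: [626.4, -110.2, 145.2]
orientation: [-2.194, 0.061, 2.193]
ft_force: [-0.1, -0.3, -0.3]
width: 57.1
```

>>> apply_moves([
  {"gripper":65,"delta_pos":[1,-1.96,-1.75],"dr":[0,0,0]},
  {"gripper":65,"delta_pos":[1.5,-1.96,-1.75],"dr":[0,0,0]},
  {"gripper":65,"delta_pos":[1.5,-1.98,-1.75],"dr":[0,0,0]},
  {"gripper":65,"delta_pos":[1,0,0],"dr":[0,0,0]},
  {"gripper":65,"delta_pos":[0,0,0],"dr":[0,0,0]},
])

```text
t: 22.68
ee_pos: [680.2, -53.9, 92.1]
orientation: [-2.19, 0.058, 2.198]
ft_force: [-1.3, 0.3, -0.1]
width: 57.3
```

Run:
```python
from h import *
snap('wrist','w11');boxes('w11',[('cap',(681,-55),24,42,48)])
plan(681.2,-55,24,87)
```

```text
cap 2028 c [681.5 -55.6] mean [682.  -55.6] [29.1 29.2] long 30.5 z 44.8 uv 323 268
p [680.  -54.8  93.2] jaw -93.1 xaxis [-0.003  0.    -1.   ] zaxis [-0.999  0.054  0.003] q1,q6 [-0.1   1.53]
  tool d cm [ 6.92  0.01 -0.14] norm 6.9
  turn: dr_x=-0.002 (world 0.1 deg), other way 3.140
```

View pics/w11.png

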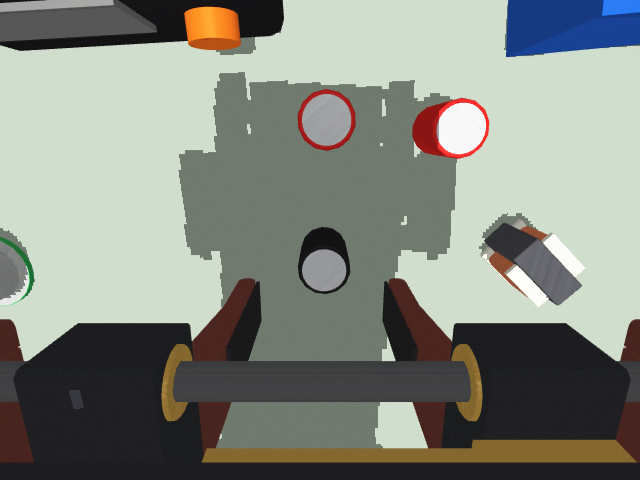

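The black capacitor is centred between the fingers at (323,268). The red ones at (327,120) and (462,127) are outside the jaws. Grasping it.

>>> apply_moves([
  {"gripper":65,"delta_pos":[2,0.04,-0.15],"dr":[0,0,0]},
  {"gripper":65,"delta_pos":[2,0,0],"dr":[0,0,0]},
  {"gripper":65,"delta_pos":[1.6,0,0],"dr":[0,0,0]},
  {"gripper":65,"delta_pos":[0.9,0,0],"dr":[0,0,0]},
  {"gripper":65,"delta_pos":[0.4,0,0],"dr":[0,0,0]},
])

```text
t: 23.15
ee_pos: [681.6, -56.2, 24.1]
orientation: [-2.191, 0.061, 2.195]
ft_force: [-0.1, 0.0, 0.9]
width: 57.3
```

>>> apply_moves([
  {"gripper":65,"delta_pos":[0,0,0],"dr":[0,0,0]},
  {"gripper":50,"delta_pos":[0,0,0],"dr":[0,0,0]},
  {"gripper":40,"delta_pos":[0,0,0],"dr":[0,0,0]},
  {"gripper":20,"delta_pos":[0,0,0],"dr":[0,0,0]},
  {"gripper":20,"delta_pos":[0,0,0],"dr":[0,0,0]},
])

```text
t: 23.57
ee_pos: [683.3, -55.6, 26.0]
orientation: [-2.195, 0.061, 2.192]
ft_force: [-1.1, -0.2, -0.5]
width: 33.9
```

>>> apply_moves([
  {"gripper":20,"delta_pos":[0,0,0],"dr":[0,0,0]},
  {"gripper":20,"delta_pos":[0,0,0],"dr":[0,0,0]},
  {"gripper":20,"delta_pos":[0,0,0],"dr":[0,0,0]},
  {"gripper":20,"delta_pos":[-0.5,0,0],"dr":[0,0,0]},
  {"gripper":20,"delta_pos":[-1.5,0,0],"dr":[0,0,0]},
])

```text
t: 23.98
ee_pos: [680.8, -55.4, 43.5]
orientation: [-2.188, 0.06, 2.198]
ft_force: [-0.2, 0.4, 0.2]
width: 29.5
```

>>> apply_moves([
  {"gripper":20,"delta_pos":[-2.5,0,0],"dr":[0,0,0]},
  {"gripper":20,"delta_pos":[-3,0,0],"dr":[0,0,0]},
  {"gripper":20,"delta_pos":[-3,0,0],"dr":[0,0,0]},
  {"gripper":20,"delta_pos":[-1,0,0],"dr":[0,0,0]},
  {"gripper":20,"delta_pos":[0,0,0],"dr":[0,0,0]},
])

```text
t: 24.4
ee_pos: [685.0, -55.8, 144.5]
orientation: [-2.201, 0.061, 2.186]
ft_force: [0.1, 0.3, -0.7]
width: 29.3
```

Run:
```python
from h import *
plan(464.8,-200.8,140,87.2)
```

```text
p [685.  -55.8 144.5] jaw -93.2 xaxis [ 0.007 -0.001 -1.   ] zaxis [-0.998  0.055 -0.007] q1,q6 [-0.1   1.53]
  tool d cm [ 0.31 15.7  21.19] norm 26.4
  turn: dr_x=-0.006 (world 0.4 deg), other way 3.135
```

>>> apply_moves([
  {"gripper":20,"delta_pos":[0,1.57,2.1],"dr":[0,0,0]},
  {"gripper":20,"delta_pos":[0,1.57,2.1],"dr":[0,0,0]},
  {"gripper":20,"delta_pos":[0,1.57,2.1],"dr":[0,0,0]},
  {"gripper":20,"delta_pos":[0,1.57,2.1],"dr":[0,0,0]},
  {"gripper":20,"delta_pos":[0,1.57,2.1],"dr":[0,0,0]},
])

```text
t: 24.82
ee_pos: [571.3, -128.4, 138.6]
orientation: [-2.19, 0.06, 2.196]
ft_force: [0.9, -0.1, -0.6]
width: 29.7
```

>>> apply_moves([
  {"gripper":20,"delta_pos":[0,1.57,2.1],"dr":[0,0,0]},
  {"gripper":20,"delta_pos":[0,1.57,2.1],"dr":[0,0,0]},
  {"gripper":20,"delta_pos":[0,1.57,2.1],"dr":[0,0,0]},
  {"gripper":20,"delta_pos":[0,1.57,2.1],"dr":[0,0,0]},
  {"gripper":20,"delta_pos":[0,1.57,2.1],"dr":[0,0,0]},
])

```text
t: 25.23
ee_pos: [462.2, -200.8, 138.9]
orientation: [-2.19, 0.059, 2.196]
ft_force: [0.6, 0.1, -0.7]
width: 29.1
```

>>> apply_moves([
  {"gripper":20,"delta_pos":[2.5,0,0],"dr":[0,0,0]},
  {"gripper":20,"delta_pos":[2.5,0,0],"dr":[0,0,0]},
  {"gripper":20,"delta_pos":[1.5,0,0],"dr":[0,0,0]},
  {"gripper":20,"delta_pos":[0.5,0,0],"dr":[0,0,0]},
  {"gripper":20,"delta_pos":[0,0,0],"dr":[0,0,0]},
])

```text
t: 25.65
ee_pos: [462.7, -200.0, 68.2]
orientation: [-2.188, 0.059, 2.197]
ft_force: [-0.3, -0.4, -0.3]
width: 29.4
```

Run:
```python
from h import *
snap('wrist','w12');tray('w12',(496.6,-246.4));boxes('w12',[('sink',(532,-204),30,39,47)])
plan(464.8,-200.8,28,87.2)
```

```text
tray 8967 [ 496.8 -246.7] [148.4 138.1] 87.39 z 11.371060442025973
 corners [[424.3999938964844, -317.70001220703125], [562.4000244140625, -324.0], [569.0999755859375, -175.6999969482422], [431.20001220703125, -169.39999389648438]]
sink 2944 c [ 531.3 -203.8] mean [ 532.  -203.9] [26.1 40. ] long 177.0 z 42.5 uv 321 144
p [ 463.6 -200.3   69.3] jaw -93.2 xaxis [-0.002  0.001 -1.   ] zaxis [-0.998  0.055  0.002] q1,q6 [-0.43  1.19]
  tool d cm [ 4.13  0.04 -0.13] norm 4.1
  turn: dr_x=-0.006 (world 0.4 deg), other way 3.135
```

View pics/w12.png

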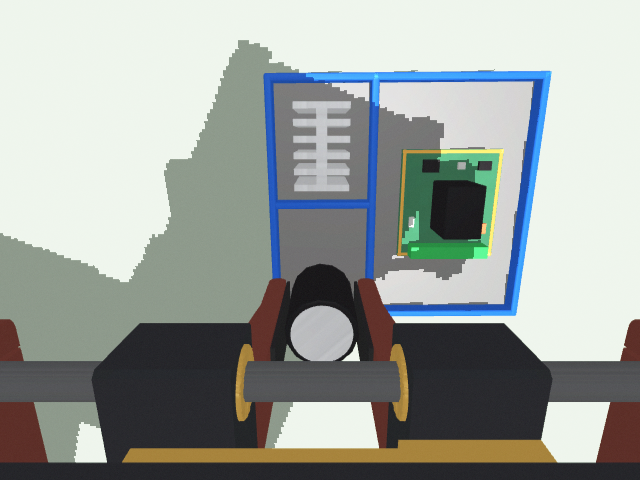

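The heat sink stands upright in its pocket (top 42.5 mm, at pixel (321,144)), and the relay board is flat in its pocket at (452,203). Lowering the capacitor.

>>> apply_moves([
  {"gripper":20,"delta_pos":[1.5,0,-0.1],"dr":[0,0,0]},
  {"gripper":20,"delta_pos":[1.3,0,0],"dr":[0,0,0]},
  {"gripper":20,"delta_pos":[0.7,0,0],"dr":[0,0,0]},
  {"gripper":20,"delta_pos":[0.3,0,0],"dr":[0,0,0]},
  {"gripper":20,"delta_pos":[0.1,0,0],"dr":[0,0,0]},
])

```text
t: 26.12
ee_pos: [465.5, -200.8, 31.3]
orientation: [-2.193, 0.06, 2.194]
ft_force: [0.1, 0.3, -0.3]
width: 29.4
```

>>> apply_moves([
  {"gripper":20,"delta_pos":[0.1,0,0],"dr":[0,0,0]},
  {"gripper":20,"delta_pos":[0.1,0,0],"dr":[0,0,0]},
  {"gripper":20,"delta_pos":[0,0,0],"dr":[0,0,0]},
  {"gripper":20,"delta_pos":[0,0,0],"dr":[0,0,0]},
  {"gripper":20,"delta_pos":[0,0,0],"dr":[0,0,0]},
])

```text
t: 26.53
ee_pos: [465.6, -200.9, 29.5]
orientation: [-2.194, 0.061, 2.193]
ft_force: [0.3, -0.7, 0.0]
width: 29.3
```

Run:
```python
from h import *
plan(464.8,-200.8,27.5,87.2); print(ctrl.get_obs()['ft_force'])
```

```text
p [ 465.6 -200.9   29.5] jaw -93.2 xaxis [ 0.001 -0.    -1.   ] zaxis [-0.998  0.055 -0.001] q1,q6 [-0.43  1.2 ]
  tool d cm [ 0.2  -0.01  0.08] norm 0.2
  turn: dr_x=-0.006 (world 0.4 deg), other way 3.135
[ 0.30747554 -0.66441508  0.00595357]
```

>>> apply_moves([
  {"gripper":20,"delta_pos":[0.1,0,0],"dr":[0,0,0]},
  {"gripper":20,"delta_pos":[0.1,0,0],"dr":[0,0,0]},
  {"gripper":20,"delta_pos":[0,0,0],"dr":[0,0,0]},
  {"gripper":20,"delta_pos":[0,0,0],"dr":[0,0,0]},
  {"gripper":20,"delta_pos":[0,0,0],"dr":[0,0,0]},
])

```text
t: 26.95
ee_pos: [465.8, -201.0, 28.7]
orientation: [-2.195, 0.061, 2.193]
ft_force: [-4.3, 2.5, 20.2]
width: 29.3
```

>>> apply_moves([
  {"gripper":36,"delta_pos":[0,0,0],"dr":[0,0,0]},
  {"gripper":42,"delta_pos":[0,0,0],"dr":[0,0,0]},
  {"gripper":48,"delta_pos":[0,0,0],"dr":[0,0,0]},
  {"gripper":48,"delta_pos":[0,0,0],"dr":[0,0,0]},
  {"gripper":48,"delta_pos":[0,0,0],"dr":[0,0,0]},
])

```text
t: 27.37
ee_pos: [465.3, -200.8, 27.0]
orientation: [-2.193, 0.06, 2.194]
ft_force: [-0.3, -0.9, -0.1]
width: 42.2
```

>>> apply_moves([
  {"gripper":48,"delta_pos":[-1,0,0],"dr":[0,0,0]},
  {"gripper":48,"delta_pos":[-2,0,0],"dr":[0,0,0]},
  {"gripper":70,"delta_pos":[-3,0,0],"dr":[0,0,0]},
  {"gripper":70,"delta_pos":[-3,0,0],"dr":[0,0,0]},
  {"gripper":70,"delta_pos":[-3,0,0],"dr":[0,0,0]},
])

```text
t: 27.78
ee_pos: [465.0, -200.6, 148.8]
orientation: [-2.193, 0.06, 2.194]
ft_force: [0.6, 0.4, 0.1]
width: 58.7
```

Run:
```python
from h import *
plan(620,-181,170,87)
```

```text
p [ 465.  -200.6  148.8] jaw -93.2 xaxis [-0.001  0.    -1.   ] zaxis [-0.998  0.055  0.001] q1,q6 [-0.43  1.2 ]
  tool d cm [ -2.13  -2.82 -15.36] norm 15.8
  turn: dr_x=-0.003 (world 0.2 deg), other way 3.139
```

>>> apply_moves([
  {"gripper":80,"delta_pos":[0,-0.32,-2.02],"dr":[0,0,0]},
  {"gripper":80,"delta_pos":[0,-0.32,-2.02],"dr":[0,0,0]},
  {"gripper":80,"delta_pos":[0,-0.32,-2.02],"dr":[0,0,0]},
  {"gripper":80,"delta_pos":[0,-0.32,-2.02],"dr":[0,0,0]},
  {"gripper":80,"delta_pos":[0,-0.32,-2.02],"dr":[0,0,0]},
])

```text
t: 28.2
ee_pos: [568.0, -190.2, 148.0]
orientation: [-2.194, 0.061, 2.193]
ft_force: [-0.1, 1.0, 0.9]
width: 70.5
```

>>> apply_moves([
  {"gripper":80,"delta_pos":[0,-0.32,-2.02],"dr":[0,0,0]},
  {"gripper":80,"delta_pos":[0,-0.32,-2.02],"dr":[0,0,0]},
  {"gripper":80,"delta_pos":[0,-0.32,-2.02],"dr":[0,0,0]},
  {"gripper":80,"delta_pos":[0,-0.32,-2.02],"dr":[0,0,0]},
  {"gripper":80,"delta_pos":[0,-0.32,-2.02],"dr":[0,0,0]},
])

```text
t: 28.62
ee_pos: [669.6, -179.8, 147.7]
orientation: [-2.193, 0.06, 2.194]
ft_force: [0.5, -0.5, 0.2]
width: 70.7
```

>>> apply_moves([
  {"gripper":80,"delta_pos":[0,0,0],"dr":[-0.102,0,0]},
  {"gripper":80,"delta_pos":[0,0,0],"dr":[-0.102,0,0]},
  {"gripper":80,"delta_pos":[0,0,0],"dr":[-0.102,0,0]},
  {"gripper":80,"delta_pos":[0,0,0],"dr":[-0.102,0,0]},
  {"gripper":80,"delta_pos":[0,0,0],"dr":[-0.102,0,0]},
])

```text
t: 29.03
ee_pos: [668.7, -179.9, 147.6]
orientation: [1.965, 0.46, -1.966]
ft_force: [-0.7, -0.6, -0.4]
width: 70.1
```

>>> apply_moves([
  {"gripper":80,"delta_pos":[0,0,0],"dr":[-0.102,0,0]},
  {"gripper":80,"delta_pos":[0,0,0],"dr":[-0.102,0,0]},
  {"gripper":80,"delta_pos":[0,0,0],"dr":[-0.102,0,0]},
  {"gripper":80,"delta_pos":[0,0,0],"dr":[-0.102,0,0]},
  {"gripper":80,"delta_pos":[0,0,0],"dr":[-0.102,0,0]},
])

```text
t: 29.45
ee_pos: [668.7, -179.9, 147.7]
orientation: [1.636, 0.862, -1.637]
ft_force: [0.3, 0.7, -0.1]
width: 69.8
```

Run:
```python
from h import *
snap('wrist','w13');boxes('w13',[('core top',(669,-181),32,38.8,46),('all',(669,-181),32,30,46)])
plan(669,-181,20,-35)
```

```text
core top 1718 c [ 671.8 -183.6] mean [ 672.2 -183. ] [33.9 42.2] long 43.7 z 41.3 uv 327 244
all 2386 c [ 671.9 -183.6] mean [ 672.4 -182.8] [34.1 42.1] long 44.0 z 40.8 uv 327 243
p [ 668.6 -180.   147.7] jaw -34.1 xaxis [-0.  0. -1.] zaxis [-0.561 -0.828  0.   ] q1,q6 [-0.28  0.31]
  tool d cm [12.77  0.09  0.06] norm 12.8
  turn: dr_x=0.016 (world -0.9 deg), other way -3.126
```

View pics/w13.png

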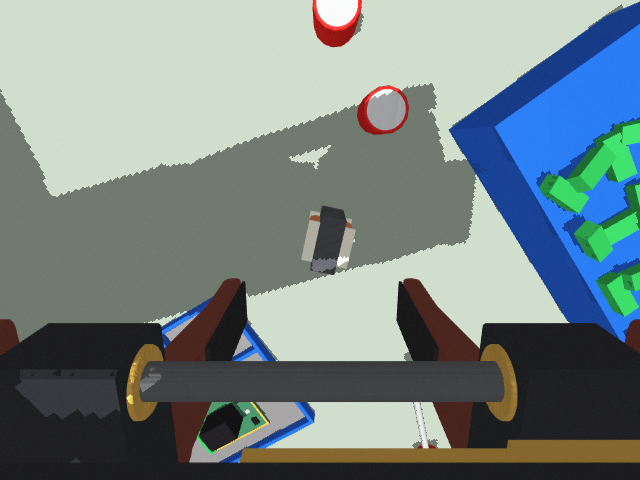

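The transformer core is at (328,240) and needs a 12° turn to line up. The nearby blue bin at right could meet the gripper body, so I'll check clearance.

Run:
```python
from h import *
for f in('w13','s0','d0'):
    w=world(load(f)).reshape(-1,3);w=w[~np.isnan(w[:,0])]
    for ang in(-46.2,43.8):
        a=np.radians(ang);q=w[:,:2]-[671.9,-183.6]
        u=q@[np.cos(a),np.sin(a)];v=q@[-np.sin(a),np.cos(a)]
        m=(w[:,2]<115)&(w[:,2]>50)&(abs(u)<105)&(abs(v)<55);print(f,ang,m.sum(),w[m][:,2].max() if m.any() else '')
    b=w[(w[:,0]>700)&(w[:,1]<-140)&(w[:,1]>-400)&(w[:,2]>50)&(w[:,2]<110)];print('bin z',np.percentile(b[:,2],99),'minx',np.percentile(b[:,0],1))
plan(671.9,-183.6,22,-46.2)
```

```text
w13 -46.2 0 
w13 43.8 0 
bin z 80.76412550133509 minx 793.4135042645855
s0 -46.2 0 
s0 43.8 0 
bin z 80.68254027396296 minx 796.1420921193841
d0 -46.2 0 
d0 43.8 0 
bin z 80.43958523562405 minx 791.1996053446508
p [ 668.6 -180.   147.7] jaw -34.1 xaxis [-0.  0. -1.] zaxis [-0.561 -0.828  0.   ] q1,q6 [-0.28  0.31]
  tool d cm [12.57  0.48  0.12] norm 12.6
  turn: dr_x=0.211 (world -12.1 deg), other way -2.930
```

>>> apply_moves([
  {"gripper":75,"delta_pos":[1.5,0.24,0.06],"dr":[0,0,0]},
  {"gripper":75,"delta_pos":[1.5,0.24,0.06],"dr":[0,0,0]},
  {"gripper":75,"delta_pos":[2,0,0],"dr":[0.07,0,0]},
  {"gripper":75,"delta_pos":[2,0,0],"dr":[0.07,0,0]},
  {"gripper":75,"delta_pos":[1,0,0],"dr":[0.071,0,0]},
])

```text
t: 29.92
ee_pos: [669.9, -183.3, 62.8]
orientation: [1.782, 0.703, -1.79]
ft_force: [0.1, 0.5, 0.1]
width: 65.8
```

>>> apply_moves([
  {"gripper":75,"delta_pos":[0.2,0,0],"dr":[0,0,0]},
  {"gripper":75,"delta_pos":[0,0,0],"dr":[0,0,0]},
  {"gripper":75,"delta_pos":[0,0,0],"dr":[0,0,0]},
  {"gripper":75,"delta_pos":[0,0,0],"dr":[0,0,0]},
  {"gripper":75,"delta_pos":[0,0,0],"dr":[0,0,0]},
])

```text
t: 30.33
ee_pos: [672.8, -183.9, 66.1]
orientation: [1.781, 0.704, -1.779]
ft_force: [-0.2, 0.3, 0.1]
width: 65.6
```

Run:
```python
from h import *
snap('wrist','w14');boxes('w14',[('all',(672,-183),30,38,46)])
plan(671.9,-183.6,20,-46.2)
```

```text
all 4172 c [ 671.7 -183.7] mean [ 672.4 -183.2] [34.  42.4] long 43.7 z 41.1 uv 319 285
p [ 672.7 -183.9   66.1] jaw -46.8 xaxis [ 0.001 -0.    -1.   ] zaxis [-0.729 -0.685 -0.001] q1,q6 [-0.28  0.53]
  tool d cm [ 4.61 -0.08  0.04] norm 4.6
  turn: dr_x=-0.010 (world 0.6 deg), other way 3.131
```

>>> apply_moves([
  {"gripper":75,"delta_pos":[1.8,-0.08,0.04],"dr":[-0.01,0,0]},
  {"gripper":75,"delta_pos":[1.5,0,0],"dr":[0,0,0]},
  {"gripper":75,"delta_pos":[0.9,0,0],"dr":[0,0,0]},
  {"gripper":75,"delta_pos":[0.4,0,0],"dr":[0,0,0]},
  {"gripper":60,"delta_pos":[0,0,0],"dr":[0,0,0]},
])

```text
t: 30.8
ee_pos: [670.4, -183.2, 17.6]
orientation: [1.773, 0.714, -1.777]
ft_force: [0.2, 0.3, -0.5]
width: 62.4
```

>>> apply_moves([
  {"gripper":48,"delta_pos":[0,0,0],"dr":[0,0,0]},
  {"gripper":25,"delta_pos":[0,0,0],"dr":[0,0,0]},
  {"gripper":25,"delta_pos":[0,0,0],"dr":[0,0,0]},
  {"gripper":25,"delta_pos":[0,0,0],"dr":[0,0,0]},
  {"gripper":25,"delta_pos":[0,0,0],"dr":[0,0,0]},
])

```text
t: 31.22
ee_pos: [671.7, -183.5, 19.8]
orientation: [1.775, 0.712, -1.773]
ft_force: [-0.5, 0.2, 1.8]
width: 34.1
```

>>> apply_moves([
  {"gripper":25,"delta_pos":[0,0,0],"dr":[0,0,0]},
  {"gripper":25,"delta_pos":[-1,0,0],"dr":[0,0,0]},
  {"gripper":25,"delta_pos":[-2.5,0,0],"dr":[0,0,0]},
  {"gripper":25,"delta_pos":[-3,0,0],"dr":[0,0,0]},
  {"gripper":25,"delta_pos":[-3,0,0],"dr":[0,0,0]},
])

```text
t: 31.63
ee_pos: [670.4, -183.1, 114.8]
orientation: [1.773, 0.714, -1.776]
ft_force: [0.7, 1.2, -1.1]
width: 33.9
```

Run:
```python
from h import *
c=np.array([497.9,282.0]);a=np.radians(-3.28);R=np.array([[np.cos(a),-np.sin(a)],[np.sin(a),np.cos(a)]])
p=c+R@[0,44];print(p)
plan(p[0],p[1],125,86.7)
```

```text
[500.4174836  325.92792137]
p [ 670.4 -183.1  114.8] jaw -46.2 xaxis [-0.002  0.001 -1.   ] zaxis [-0.722 -0.692  0.001] q1,q6 [-0.28  0.52]
  tool d cm [ -0.95 -48.53 -22.93] norm 53.7
  turn: dr_x=0.821 (world -47.1 deg), other way -2.320
```

>>> apply_moves([
  {"gripper":25,"delta_pos":[-0.05,-2.43,-1.15],"dr":[0,0,0]},
  {"gripper":25,"delta_pos":[-0.05,-2.43,-1.15],"dr":[0,0,0]},
  {"gripper":25,"delta_pos":[-0.05,-2.43,-1.15],"dr":[0,0,0]},
  {"gripper":25,"delta_pos":[-0.05,-2.43,-1.15],"dr":[0,0,0]},
  {"gripper":25,"delta_pos":[-0.05,-2.43,-1.15],"dr":[0,0,0]},
])

```text
t: 32.05
ee_pos: [628.0, -54.8, 117.3]
orientation: [1.774, 0.712, -1.774]
ft_force: [-0.1, 0.9, -2.0]
width: 34.1
```

>>> apply_moves([
  {"gripper":25,"delta_pos":[-0.05,-2.43,-1.15],"dr":[0,0,0]},
  {"gripper":25,"delta_pos":[-0.05,-2.43,-1.15],"dr":[0,0,0]},
  {"gripper":25,"delta_pos":[-0.05,-2.43,-1.15],"dr":[0,0,0]},
  {"gripper":25,"delta_pos":[-0.05,-2.43,-1.15],"dr":[0,0,0]},
  {"gripper":25,"delta_pos":[-0.05,-2.43,-1.15],"dr":[0,0,0]},
])

```text
t: 32.47
ee_pos: [585.6, 72.8, 119.7]
orientation: [1.774, 0.712, -1.774]
ft_force: [0.5, 0.7, -2.5]
width: 33.9
```

>>> apply_moves([
  {"gripper":25,"delta_pos":[-0.05,-2.43,-1.15],"dr":[0,0,0]},
  {"gripper":25,"delta_pos":[-0.05,-2.43,-1.15],"dr":[0,0,0]},
  {"gripper":25,"delta_pos":[-0.05,-2.43,-1.15],"dr":[0,0,0]},
  {"gripper":25,"delta_pos":[-0.05,-2.43,-1.15],"dr":[0,0,0]},
  {"gripper":25,"delta_pos":[-0.05,-2.43,-1.15],"dr":[0,0,0]},
])

```text
t: 32.88
ee_pos: [543.0, 200.3, 122.2]
orientation: [1.774, 0.712, -1.774]
ft_force: [1.2, 0.0, -2.1]
width: 33.7
```

>>> apply_moves([
  {"gripper":25,"delta_pos":[-0.05,-2.43,-1.15],"dr":[0,0,0]},
  {"gripper":25,"delta_pos":[-0.05,-2.43,-1.15],"dr":[0,0,0]},
  {"gripper":25,"delta_pos":[-0.05,-2.43,-1.15],"dr":[0,0,0]},
  {"gripper":25,"delta_pos":[-0.05,-2.43,-1.15],"dr":[0,0,0]},
  {"gripper":25,"delta_pos":[-0.05,-2.43,-1.15],"dr":[0,0,0]},
])

```text
t: 33.3
ee_pos: [500.5, 327.8, 124.8]
orientation: [1.774, 0.713, -1.774]
ft_force: [0.5, 0.3, -0.7]
width: 33.9
```

>>> apply_moves([
  {"gripper":25,"delta_pos":[0,0,0],"dr":[0.1,0,0]},
  {"gripper":25,"delta_pos":[0,0,0],"dr":[0.1,0,0]},
  {"gripper":25,"delta_pos":[0,0,0],"dr":[0.1,0,0]},
  {"gripper":25,"delta_pos":[0,0,0],"dr":[0.1,0,0]},
  {"gripper":25,"delta_pos":[0,0,0],"dr":[0.1,0,0]},
])

```text
t: 33.72
ee_pos: [501.0, 326.7, 124.6]
orientation: [2.083, 0.271, -2.083]
ft_force: [1.2, -0.6, -1.3]
width: 33.9
```

>>> apply_moves([
  {"gripper":25,"delta_pos":[1,0,0],"dr":[0.1,0,0]},
  {"gripper":25,"delta_pos":[1,0,0],"dr":[0.1,0,0]},
  {"gripper":25,"delta_pos":[1,0,0],"dr":[0.1,0,0]},
  {"gripper":25,"delta_pos":[1,0,0],"dr":[0.02,0,0]},
  {"gripper":25,"delta_pos":[0,0,0],"dr":[0,0,0]},
])

```text
t: 34.13
ee_pos: [500.1, 325.9, 82.6]
orientation: [-2.192, 0.062, 2.197]
ft_force: [0.3, -0.2, -1.9]
width: 33.8
```

Run:
```python
from h import *
snap('wrist','w15')
plan(500.4,325.9,23.5,86.7)
```

```text
p [500.5 326.2  83.4] jaw -93.1 xaxis [-0.002 -0.001 -1.   ] zaxis [-0.999  0.054  0.002] q1,q6 [0.56 2.18]
  tool d cm [ 5.99  0.02 -0.  ] norm 6.0
  turn: dr_x=0.004 (world -0.2 deg), other way -3.138
```

View pics/w15.png

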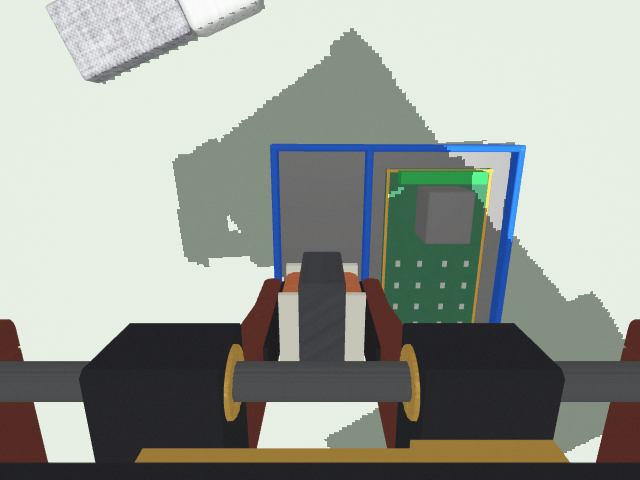

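The transformer is over the small pocket at (320,310), and the power board lies flat in its pocket at (435,250). Lower and release.

>>> apply_moves([
  {"gripper":25,"delta_pos":[2,0,0],"dr":[0,0,0]},
  {"gripper":25,"delta_pos":[1.8,0,0],"dr":[0,0,0]},
  {"gripper":25,"delta_pos":[1.2,0,0],"dr":[0,0,0]},
  {"gripper":25,"delta_pos":[0.6,0,0],"dr":[0,0,0]},
  {"gripper":25,"delta_pos":[0.2,0,0],"dr":[0,0,0]},
])

```text
t: 34.6
ee_pos: [500.9, 326.4, 25.4]
orientation: [-2.193, 0.061, 2.195]
ft_force: [0.1, -0.4, -1.5]
width: 33.7
```

>>> apply_moves([
  {"gripper":25,"delta_pos":[0.1,0,0],"dr":[0,0,0]},
  {"gripper":25,"delta_pos":[0.1,0,0],"dr":[0,0,0]},
  {"gripper":25,"delta_pos":[0,0,0],"dr":[0,0,0]},
  {"gripper":25,"delta_pos":[0,0,0],"dr":[0,0,0]},
  {"gripper":25,"delta_pos":[0,0,0],"dr":[0,0,0]},
])

```text
t: 35.02
ee_pos: [501.6, 326.9, 24.8]
orientation: [-2.194, 0.061, 2.192]
ft_force: [-0.0, -0.4, -1.6]
width: 33.8
```

Run:
```python
from h import *
plan(500.4,325.9,22.8,86.7);print(ctrl.get_obs()['ft_force'])
```

```text
p [501.6 326.9  24.8] jaw -93.2 xaxis [ 0.001  0.001 -1.   ] zaxis [-0.998  0.056 -0.001] q1,q6 [0.56 2.18]
  tool d cm [0.19 0.1  0.11] norm 0.2
  turn: dr_x=0.001 (world -0.1 deg), other way -3.140
[-0.03504958 -0.38380204 -1.6430189 ]
```

>>> apply_moves([
  {"gripper":25,"delta_pos":[0.1,0,0],"dr":[0,0,0]},
  {"gripper":25,"delta_pos":[0.1,0,0],"dr":[0,0,0]},
  {"gripper":25,"delta_pos":[0,0,0],"dr":[0,0,0]},
  {"gripper":25,"delta_pos":[0,0,0],"dr":[0,0,0]},
  {"gripper":25,"delta_pos":[0,0,0],"dr":[0,0,0]},
])

```text
t: 35.43
ee_pos: [501.5, 326.8, 22.8]
orientation: [-2.193, 0.061, 2.192]
ft_force: [-1.4, -0.5, 6.0]
width: 33.6
```

>>> apply_moves([
  {"gripper":42,"delta_pos":[0,0,0],"dr":[0,0,0]},
  {"gripper":48,"delta_pos":[0,0,0],"dr":[0,0,0]},
  {"gripper":52,"delta_pos":[0,0,0],"dr":[0,0,0]},
  {"gripper":52,"delta_pos":[0,0,0],"dr":[0,0,0]},
  {"gripper":52,"delta_pos":[0,0,0],"dr":[0,0,0]},
])

```text
t: 35.85
ee_pos: [501.2, 326.6, 22.0]
orientation: [-2.193, 0.062, 2.193]
ft_force: [0.0, 0.5, 0.3]
width: 45.5
```

>>> apply_moves([
  {"gripper":52,"delta_pos":[-1,0,0],"dr":[0,0,0]},
  {"gripper":52,"delta_pos":[-2,0,0],"dr":[0,0,0]},
  {"gripper":52,"delta_pos":[-3,0,0],"dr":[0,0,0]},
  {"gripper":52,"delta_pos":[-3,0,0],"dr":[0,0,0]},
  {"gripper":52,"delta_pos":[-3,0,0],"dr":[0,0,0]},
])

```text
t: 36.27
ee_pos: [501.0, 326.5, 143.9]
orientation: [-2.193, 0.062, 2.193]
ft_force: [0.9, 0.5, 0.7]
width: 45.5
```

>>> apply_moves([
  {"gripper":52,"delta_pos":[-1,2,2],"dr":[0,0,0]},
  {"gripper":52,"delta_pos":[-1,2,2],"dr":[0,0,0]},
  {"gripper":52,"delta_pos":[-1,2,2],"dr":[0,0,0]},
  {"gripper":52,"delta_pos":[0,0,0],"dr":[0,0,0]},
  {"gripper":52,"delta_pos":[0,0,0],"dr":[0,0,0]},
])

```text
t: 36.68
ee_pos: [437.8, 269.8, 173.5]
orientation: [-2.194, 0.061, 2.19]
ft_force: [0.4, 0.1, 0.4]
width: 46.1
```

Run:
```python
from h import *
snap('wrist','w16');tray('w16',(498,282));snap('scene','s1');snap('side','d1')
boxes('w16',[('trafo',(500,326),32,38.5,50),('pblk',(526,254),24,28,36),('power',(496,254),70,4.5,8)])
for f in('s1','d1'):
    print(f);boxes(f,[('trafo',(500,326),34,40,50),('pblk',(526,254),24,28,36),('cap',(465,-201),26,44,52),('sink',(532,-204),30,39,47),('relay',(495,-274),22,28,36),('spool',(676,172),32,44,52)])
print(ctrl.get_obs()['ft_force'],ctrl.get_obs()['t'])
a=cv2.imread('pics/s1.png')[130:330,200:540];b=cv2.imread('pics/d1.png')[130:460,300:480]
cv2.imwrite('pics/fin.png',np.hstack([cv2.resize(a,(510,300)),cv2.resize(b,(164,300))]))
```

```text
tray 4360 [497.7 281.8] [148.1 137.9] 86.72 z 11.363124246804093
 corners [[424.6000061035156, 211.8000030517578], [562.2999877929688, 203.89999389648438], [570.7000122070312, 351.70001220703125], [433.1000061035156, 359.6000061035156]]
trafo 2361 c [501.  326.7] mean [501.5 326.1] [34.6 41. ] long 176.8 z 43.8 uv 239 155
pblk 1487 c [526.3 253.1] mean [526.4 253.3] [25.6 29.8] long 176.8 z 31.5 uv 336 114
power 8233 c [496.7 264.8] mean [490.3 255.7] [106.5 130.8] long 176.9 z 5.7 uv 334 161
s1
trafo 250 c [502.9 327.6] mean [503.8 327.5] [34.2 44.6] long 176.7 z 43.0 uv 500 269
pblk 160 c [527.5 254.1] mean [528.4 254.6] [26.1 34.7] long 179.2 z 30.7 uv 455 266
cap 83 c [ 465.6 -199. ] mean [ 466.5 -198.3] [27.6 29. ] long 168.8 z 47.0 uv 277 166
sink 124 c [ 532.2 -202. ] mean [ 532.5 -202.5] [28.8 41.5] long 176.9 z 41.0 uv 258 182
relay 71 c [ 496.1 -273. ] mean [ 496.5 -272.9] [21.5 33.2] long 4.3 z 30.6 uv 243 168
spool 514 c [677.5 171.7] mean [678.9 172. ] [48.4 52.1] long 30.1 z 47.3 uv 378 292
d1
trafo 705 c [499.2 327.5] mean [499.2 329.4] [36.3 41.8] long 176.6 z 43.6 uv 378 403
pblk 358 c [524.  254.4] mean [524.  255.6] [27.9 29.9] long 177.3 z 31.2 uv 366 361
cap 95 c [ 463.9 -199.5] mean [ 462.8 -196.9] [23.4 34.9] long 92.8 z 47.4 uv 427 189
sink 107 c [ 528.6 -202.3] mean [ 528.3 -201.1] [28.9 40.9] long 173.4 z 42.2 uv 394 186
relay 80 c [ 492.  -272.9] mean [ 491.9 -271.3] [23.1 27.3] long 174.9 z 31.4 uv 414 176
spool 649 c [674.5 171.8] mean [674.2 173.5] [50.8 51.2] long 150.6 z 47.7 uv 273 296
[0.56321504 0.39164002 0.67770554] 36.8333
```

View pics/fin.png

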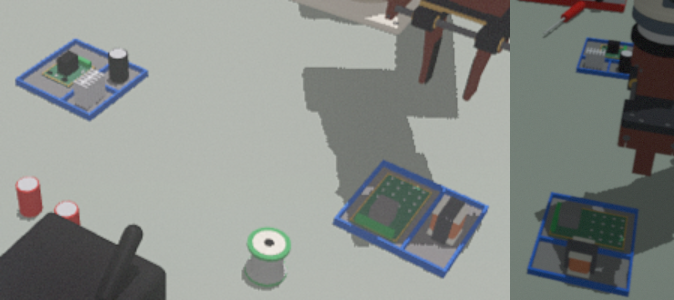

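The final view shows the relay board (65,70), heat sink (90,90) and capacitor (118,65) upright in tray_three. The power board (395,205) and transformer (448,222) are in tray_two, and the spool (268,255) is where it was. All heights match parts seated on the tray floors, so I'm handing in.

```bash
python3 -c "
from workcell import ctrl
print(ctrl.close_job())"
```

```text
the job is handed in; nothing more can be done
None
```

Both kits are made up and the job is handed in, at about 37 s of robot time against the 131 s limit.

- **Order:** I lifted the relay board off first. The power board's block measured (522.2, 23.8) mm before and after, so the board beneath did not shift.
- **Tray_three:** the relay board lies flat in the large pocket, and the heat sink and capacitor each stand upright in a small one. Their tops measured about 31, 42 and 47 mm.
- **Tray_two:** the power board lies flat (board surface at 5.7 mm) and the transformer stands upright, with its top at about 44 mm.
- **Spool and look-alikes:** the spool stayed within 0.5 mm of its starting place in both fixed cameras. I did not touch the red cans.
- **Forces:** the largest wrist force I saw was about 21 N, when setting parts down. I only read force at the end of each move call.

**Disagreements:** the two fixed cameras differ by about 3–4 mm in x, so I placed everything by the wrist camera. My first estimate of tray_three's position, from the fixed cameras, was about 7 mm off in y, and I corrected it from the wrist view before placing anything. No final check failed, though the capacitor's outline in the last side view was partly hidden by the arm.

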